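# Pin the cap bin's spring gate and hold it open

### The arm

A 7-joint arm with a two-finger parallel gripper is mounted at the origin on the work surface; the furniture and walls round the work are solid. World frame = base frame: x ahead of the robot, y to its left, z up, the work surface at z = 0. Lengths are in m, angles in rad, forces in N, time in s.
With the tool pointing down it reaches from about 0.425 to 0.925 m from the base axis. Payload 6.8 kg.
Tool frame: the origin (TCP) lies at the very end of the fingers, on their centre line; the grasp point (between the pads) lies 19 mm behind it (r.grip_depth is the distance from the TCP to the grasp point, in m); z points along the fingers, y is the direction in which the jaws open and shut (so a half turn about z gives the same grasp; the last joint's range is limited). The gripper opens to 85 mm and grips with 20 to 120 N. Pads are 22 mm wide; open, the fingers measure 114 mm over their backs; the gripper's body (76 mm by 85 mm) begins 54 mm behind the grasp point. The pads swing forward as they close: fully open they stand 13 mm farther back than shut.
Start: joints at [-1.261, 0.477, 0.022, 1.555, -0.011, 1.109, -0.083], TCP at [0.274, 0.617, 0.194] pointing down, gripper open.
Joint ranges: [-2.96, 2.96], [-0.34, 2.1], [-1.41, 1.46], [0.24, 2.44], [-1.37, 4.51], [0.17, 1.92], [-2.96, 2.96]. Speed limits (rad/s): [2.39, 2.39, 3.14, 3.14, 3.14, 3.14, 3.14].

### API

Orientations are given as a rotation vector (axis times angle).
In Python, from bench import r, grab_frame gives the robot as it stands. The module is installed in compiled form; this text tells all that it offers.
- The arm moves only by the tool play_rows, never from a script. Its argument "increments" is a list of rows, each a list of 7 numbers: the shift along the tool's x, y, z in mm, then the turn, a rotation vector about the tool's x, y, z in rad, then the closure in counts, from 0 (fully open) to 255 (shut). In form: [[tx, ty, tz, rx, ry, rz, claw], ...]. A call has 1 to 5 rows; each row shifts and turns the pose as measured when the row begins, along the tool's axes as they then stand; what a row does not reach is not made up. A row lasts 1/10 s, in which the tool goes at most 50 mm and 8.59 degrees, less where a joint would pass 70% of its speed; a pose out of reach is approached as far as the arm can. A call is refused whole if a number of a shift passes 50 or a number of a turn 0.15, either way. A call with a gripper value outside its range is refused whole. The fingers move at their own pace and stop on an object; "force" is the grip in N (left out, the last holds). Time passes only in rows, so rows that do not move let the fingers close. It gives the time, the measured TCP pose, the force and the opening at its end, in the units of the state.
- r.get_obs(): the state, without advancing time (a new reading comes with each control period).
- grab_frame(name): name is "side" or "top"; returns a dict with "color" (480x640x3 uint8, blue, green, red), "depth" (480x640 float32, m along the optical axis (not along the pixel's ray), 0 where there is no reading), "K" (3x3 intrinsics, pixels), "T" (4x4, takes a point from camera to world coordinates). Camera axes: x right, y up, looking along -z (the intrinsics and any distortion apply to the point x, -y, -z); pixel columns grow to the right and rows downward; lengths in m; the calibration is good to about 2 mm. A picture is of the moment at which its call begins.
- r.hand_in(): hands the job in, once; it reports no verdict.
The state is a dict: "clock": time; "joints": joint angles; "qvel": joint speeds; "tau": joint torques, N m; "tcp_pos": TCP position; "orientation": TCP orientation; "contact_force": force on the tool from outside, world axes, zero at the start; "moment": the same for the moment, N m; "grip_width": finger opening in m.
Only numpy, scipy, OpenCV 4.12 (cv2) and the standard library are available. Lean on these libraries where they do the work, as an engineer would, in place of code of your own. Each camera call takes 0.05 s, during which the arm holds its last target.

### The job

The spring gate of the cap bin has lost its upper hinge pin: take the headed pin with the red grip out of its grey block, push it down through the aligned holes of the hinge at the top of the bin's post until its collar seats on the top lug, and let go of it. Only then swing the blue gate open (it has a black upright grip) to 40 degrees, where it stands over the yellow line on the base plate (5 degrees either way will do), and finish while holding it there, because it springs shut when let go. Leave the caps in the bin, the tape roll and the marker pen where they are.

Things in the scene. Friction and masses are not known exactly. Their poses are not given: they have to be found in the camera images.
- cap_bin: Fixed bin for screw caps: grey base plate 270 x 240 x 8 mm carrying three white sheet walls 66 mm high (tops 74 mm above the table) and a steel hinge post at the front corner on its +y side. Origin on the table; the plate spans x -145 to +125 and y -120 to +120 mm in this frame, the walls x +2 to +117 and y -90 to +82 mm. -x is the front, closed by the blue gate. The yellow line painted on the plate starts near the hinge axis and runs 40 degrees from the shut gate.
- fork_mouth (a point): Centre of the upper hinge hole, on the top face of the upper lug, 102 mm above the table; it lies on the gate's vertical hinge axis (x -12, y +90 mm in the bin's frame; axes as the bin's). Below it, in line: upper lug (26 mm square, 8 mm thick), 2 mm gap, the gate's knuckle (14 mm thick, always in line whatever the gate angle), 2 mm gap, lower lug (8 mm); all holes 14 mm wide, slightly countersunk, free space below.
- gate (a joint): Angle of the blue gate about the vertical hinge axis, rad: 0 is shut (gate lies along the bin's -y from the hinge), growing as its free end swings out to the front (-x of the bin); limit 1.3. Clockwise seen from above. A spring shuts it: moment 0.25 N m when shut, 0.42 N m at 40 degrees, so about 2 to 3 N at the grip. The panel is 175 mm wide from the hinge axis, 10 mm thick at the top edge, which is 90 mm above the table. 40 degrees is 0.698 rad.
- gate_grip (a point): Black upright round grip on the gate's top edge, 16 mm thick, 150 mm from the hinge axis. Origin on its axis 92 mm above the table; it stands from there to 137 mm, with a steel collar 20 mm wide in the lowest 4 mm. At gate angle a it lies at the hinge axis + 150 mm x (-sin a, -cos a) in the bin's frame. z up; it turns with the gate.
- hinge_pin: Loose headed steel pin, 60 g: shank 10 mm thick and 45 mm long with a tapered tip, collar 22 mm wide and 4 mm thick, above it a red round grip 16 mm thick that ends 32 mm above the collar's underside. Origin on its axis at the underside of the collar, z from tip to grip. It stands upright in the pin block with its collar on the block's top.
- pin_block: Fixed grey block 50 x 50 x 50 mm with a 12 mm through hole in its middle; it stands to the left or right of the bin. Origin at the centre of its underside.
- tape: Bystander: loose roll of brown packing tape lying flat, 105 mm wide, 48 mm high; origin at the centre of its underside.
- marker: Bystander: loose blue and white marker pen lying on the table, 131 x 15 mm, 17 mm high; origin under its middle.
- bin_cap_1: Bystander: loose white screw cap, 47 mm wide, 14 mm high, on the base plate within the bin walls; origin under its centre.
- bin_cap_2: Bystander: a second such cap in the bin.
- bin_cap_3: Bystander: a third such cap in the bin.

How it is judged:
By the outcome, as a careful person would: the job done as asked, in the order asked, and still so for the second after the job is handed in, while the arm keeps its last pose, push and grip.
It also fails if it takes over 61 s, if anything falls off the work surface, if the arm or the gripper's body presses on something with over 40 N, if the wrist force passes 120 N, or if a joint passes its speed limit or range.

## Working session

There is one attempt and no reset: what is moved stays moved. The work goes in short steps, Python scripts to look and compute and a tool call to move; the robot and the scene stay as the last step left them, time stands still between calls to the robot, and variables do not carry over. Pictures are saved under pics/ and viewed, and the job is handed in when it is done.

Besides the shell and the picture viewer there is one more tool, called after "Request:" in YAML: its name, and indented under it one key for each argument. play_rows: Moves the arm, as the interface text tells. Its arguments: {"type":"object","properties":{"increments":{"type":"array","items":{"type":"array","items":{"type":"number"}}},"force":{"type":"number"}},"required":["increments"]}

```bash
mkdir -p pics
python3 - <<'E'
from bench import r, grab_frame
import cv2,numpy as np
print(r.get_obs()); print(r.grip_depth)
for n in("side","top"):
    f=grab_frame(n); cv2.imwrite(f"pics/{n}0.png",f["color"]); print(n,f["K"],f["T"],(f["depth"]>0).mean())
    np.savez(f"{n}0.npz",**f)
E
```

```text
{'clock': 0.0, 'joints': array([-1.26109036,  0.47780984,  0.02233913,  1.55645916, -0.01152227,
        1.10931893, -0.08309526]), 'qvel': array([-3.52590538e-04,  1.30802621e-04, -1.03615263e-03,  1.20870046e-04,
       -1.23405638e-03, -5.30419499e-05,  3.47881983e-04]), 'tau': array([ 2.05212045e-04, -5.96443820e+01,  1.60755605e+00, -2.81200004e+01,
        1.23343058e-02,  9.33537172e-03,  4.16800034e-07]), 'tcp_pos': array([0.2736243 , 0.61631585, 0.19291599]), 'orientation': array([-6.51442914e-01, -3.07303169e+00,  2.90226690e-03]), 'contact_force': array([ 0.07282237, -0.0644072 , -0.55919924]), 'moment': array([ 0.02756035, -0.05494163, -0.04864298]), 'grip_width': 0.08550822138843167}
0.0187
side [[507.44822584   0.         317.59074289]
 [  0.         507.44822584 237.3889782 ]
 [  0.           0.           1.        ]] [[ 0.93273313  0.18284125 -0.31076998  0.25671292]
 [-0.36027162  0.50750194 -0.78271715 -0.82484564]
 [ 0.01460339  0.84202783  0.53923639  0.67600064]
 [ 0.          0.          0.          1.        ]] 0.916572265625
top [[460.31658399   0.         319.12933188]
 [  0.         460.31658399 237.76867472]
 [  0.           0.           1.        ]] [[-0.01326256  0.99488709 -0.10011881  0.47345768]
 [-0.99987424 -0.01232466  0.00998066  0.01406684]
 [ 0.0086957   0.10023858  0.99492543  1.29785694]
 [ 0.          0.          0.          1.        ]] 0.996015625
```

View pics/side0.png

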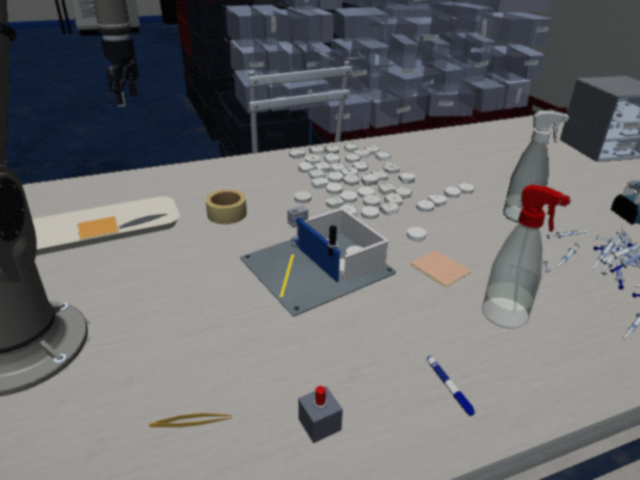

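View pics/top0.png

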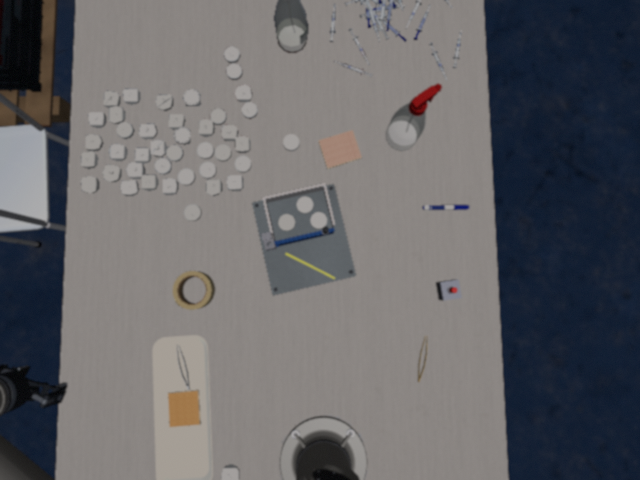

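The pin block is at top view (450,290) and side view (320,410). The bin is at top (303,240), with the hinge lug near top (268,240) / side (297,215). The black grip is at side (333,238). Next I measure these.

```bash
cat > h.py <<'E'
import numpy as np,cv2
def load(n): return dict(np.load(n+".npz"))
def ray(f,u,v):
    K=f["K"];d=np.array([(u-K[0,2])/K[0,0],-(v-K[1,2])/K[1,1],-1.]);return f["T"][:3,3],f["T"][:3,:3]@d
def plane(f,u,v,z):
    o,d=ray(f,u,v);return o+d*(z-o[2])/d[2]
def proj(f,p):
    c=f["T"][:3,:3].T@(np.asarray(p)-f["T"][:3,3]);K=f["K"]
    return np.array([K[0,0]*c[0]/-c[2]+K[0,2],K[1,1]*-c[1]/-c[2]+K[1,2]])
def dep(f,u,v):
    o,d=ray(f,u,v);return o+d*f["depth"][int(v),int(u)]
def tri(f1,p1,f2,p2):
    o1,d1=ray(f1,*p1);o2,d2=ray(f2,*p2);A=np.stack([d1,-d2],1);s=np.linalg.lstsq(A,o2-o1,rcond=None)[0]
    a=o1+s[0]*d1;b=o2+s[1]*d2;return (a+b)/2,np.linalg.norm(a-b)
E
python3 - <<'E'
from h import *
s,t=load("side0"),load("top0"); print(s.keys())
for n,f,(x0,y0,x1,y1) in(("s_bin",s,(230,190,410,320)),("t_bin",t,(240,170,370,300)),("s_pin",s,(280,370,360,450)),("t_pin",t,(420,260,480,320))):
    c=f["color"][y0:y1,x0:x1];k=min(800//(x1-x0),600//(y1-y0));cv2.imwrite(f"pics/{n}.png",cv2.resize(c,None,fx=k,fy=k,interpolation=cv2.INTER_CUBIC));print(n,k)
for n,f in(("s",s),("t",t)):
    h=cv2.cvtColor(f["color"],cv2.COLOR_BGR2HSV)
    m=(((h[...,0]<8)|(h[...,0]>172))&(h[...,1]>130)&(h[...,2]>60)).astype(np.uint8)
    y=((abs(h[...,0].astype(int)-28)<6)&(h[...,1]>150)&(h[...,2]>120)).astype(np.uint8)
    for nm,mm in(("red",m),("yel",y)):
        c=cv2.connectedComponentsWithStats(mm)
        for i in range(1,c[0]):
            if c[2][i,4]>8: print(n,nm,c[2][i],c[3][i])
E
```

```text
dict_keys(['color', 'depth', 'K', 'T'])
s_bin 4
t_bin 4
s_pin 7
t_pin 10
s red [ 519  184   51   47 1317] [539.51328778 204.28321944]
s red [316 386  10  19 159] [320.03144654 394.7672956 ]
s yel [280 255  13  42  95] [286.31578947 275.94736842]
t red [410  85  31  30 384] [423.77083333  98.953125  ]
t red [450 288   7   4  24] [453.  289.5]
```

```bash
ls pics
```

```text
s_bin.png
s_pin.png
side0.png
t_bin.png
t_pin.png
top0.png
```

View pics/s_bin.png

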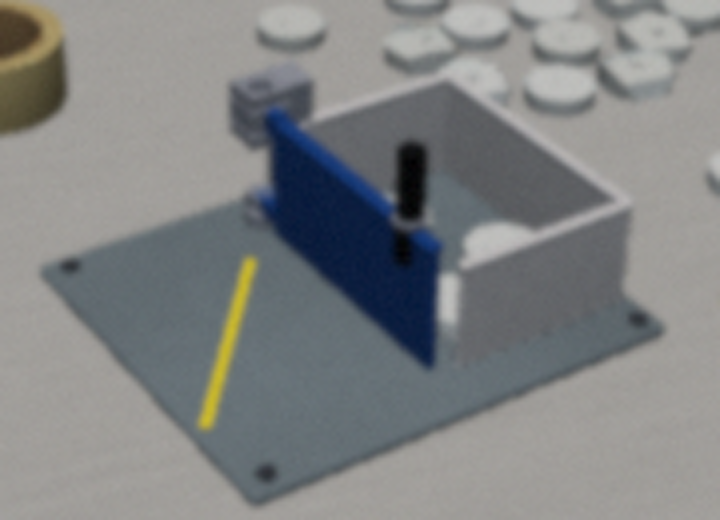

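View pics/t_bin.png

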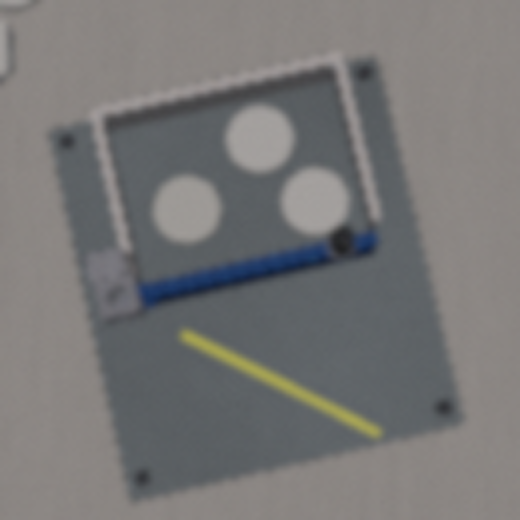

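View pics/s_pin.png

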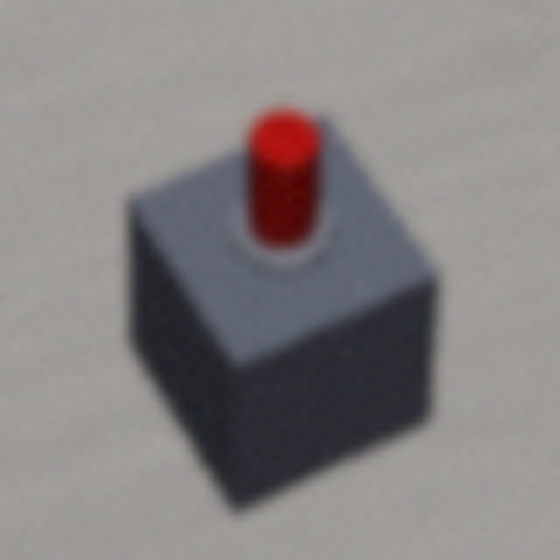

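View pics/t_pin.png

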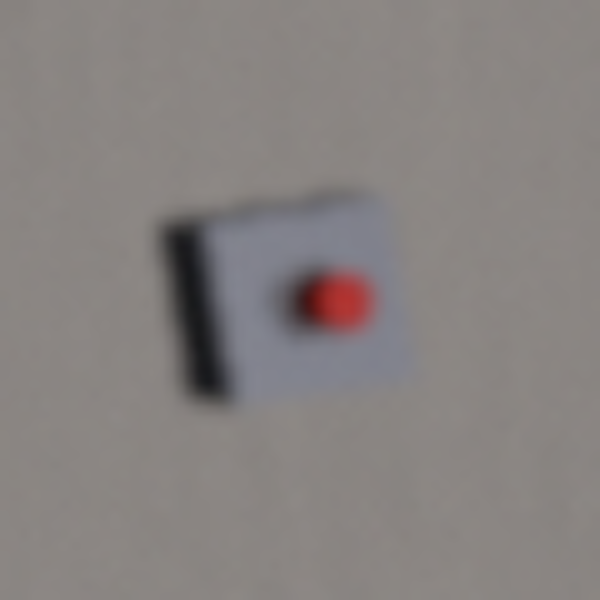

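Run:
```python
from h import *
from scipy.optimize import least_squares
s,t=load("side0"),load("top0")
S=lambda u,v:((u+.5)/4-.5+230,(v+.5)/4-.5+190)
T=lambda u,v:((u+.5)/4-.5+240,(v+.5)/4-.5+170)
# corners
tc=[T(50,130),T(378,57),T(463,422),T(132,500)]
B=[(125,120),(125,-120),(-145,-120),(-145,120)]
sc=[None,S(663,328),S(256,503),S(42,270)]
print("T");[print(b,plane(t,*p,.008)) for b,p in zip(B,tc)]
print("S");[print(b,plane(s,*p,.008)) for b,p in zip(B,sc) if p]
for nm,pts in(("T",[(t,b,p) for b,p in zip(B,tc)]),("S",[(s,b,p) for b,p in zip(B,sc) if p])):
    def R(x):
        o=[]
        for f,b,p in pts:
            c,q=np.cos(x[2]),np.sin(x[2]);bx,by=np.array(b)/1e3
            o+=list(proj(f,[x[0]+c*bx-q*by,x[1]+q*bx+c*by,.008])-p)
        return o
    r=least_squares(R,[.5,0,0.2]);x=r.x;c,q=np.cos(x[2]),np.sin(x[2]);bx,by=-.012,.09
    print(nm,x,np.round(r.fun,2),"hinge",x[0]+c*bx-q*by,x[1]+q*bx+c*by)
    bx,by=-.012,.09-.150;print("grip",x[0]+c*bx-q*by,x[1]+q*bx+c*by)
print("hole T",plane(t,*T(117,292),.102),"S",plane(s,*S(262,85),.102))
print("griptop T",plane(t,*T(343,237),.137),"S",plane(s,*S(411,152),.137))
print("pin T",plane(t,453.55,289.55,.082),"S",plane(s,320.1,389.5,.082),tri(t,(453.55,289.55),s,(320.1,389.5)))
```

```text
T
(125, 120) [0.70715753 0.18972451 0.008     ]
(125, -120) [ 0.75713218 -0.04366913  0.008     ]
(-145, -120) [ 0.4970523  -0.09880009  0.008     ]
(-145, 120) [0.44604622 0.13248132 0.008     ]
S
(125, -120) [ 0.75327331 -0.04497341  0.008     ]
(-145, -120) [ 0.49485793 -0.10454261  0.008     ]
(-145, 120) [0.44432326 0.12673144 0.008     ]
T [0.61169933 0.04705065 0.21313163] [-0.37 -0.46  0.03 -0.73  0.77  0.6  -0.42  0.53] hinge 0.5809338945173911 0.13247598646128933
grip 0.6126621506127882 -0.014130008522356866
S [0.60938746 0.04445708 0.22113446] [ 1.8  -0.35 -0.32  0.03 -1.48 -0.47] hinge 0.5779393765558422 0.12963347118524488
grip 0.6108398657581948 -0.016713916253840846
hole T [0.58270034 0.13319169 0.102     ] S [0.57969573 0.13032321 0.102     ]
griptop T [ 0.61277964 -0.01374272  0.137     ] S [ 0.6088856  -0.01833311  0.137     ]
pin T [ 0.45447518 -0.35005641  0.082     ] S [ 0.4522506  -0.35298116  0.082     ] (array([ 0.45384005, -0.35075294,  0.07900768]), np.float64(0.0012388997162117656))
```

```bash
cat > plan.py <<'E'
# plan(list of (xyz, yaw_of_tool_y, nrows)) -> rows in tool axes
import numpy as np
from scipy.spatial.transform import Rotation as Ro
def Rd(yaw):
    y=np.array([np.cos(yaw),np.sin(yaw),0]);z=np.array([0,0,-1.]);return Ro.from_matrix(np.stack([np.cross(y,z),y,z],1))
def state():
    from bench import r
    o=r.get_obs();R=Ro.from_rotvec(o["orientation"]);y=R.as_matrix()[:,1]
    print("t %.2f"%o["clock"],"pos",np.round(o["tcp_pos"]*1e3,1),"yawY %.4f"%np.arctan2(y[1],y[0]),"tilt",np.round(R.as_matrix()[:2,2],4),"F",np.round(o["contact_force"],1),"w %.1f"%(o["grip_width"]*1e3),"q",np.round(o["joints"],2))
    return o,R
def plan(wps,claw):
    o,R=state();p=o["tcp_pos"]*1e3
    for xyz,yaw,n in wps:
        xyz=np.array(xyz);Rt=Rd(yaw)
        for k in range(n):
            f=1/(n-k);d=R.as_matrix().T@((xyz-p)*f);rv=(R.inv()*Rt).as_rotvec()*f
            d=np.round(d,1);rv=np.round(rv,3);print(list(map(float,d))+list(map(float,rv))+[claw])
            p=p+R.as_matrix()@d;R=R*Ro.from_rotvec(rv)
        print("--")
E
python3 - <<'E'
from plan import *
az=np.arange(66,-38,-1)
w=[]
for i in range(1,6):
    a=np.deg2rad(66.1-(66.1+37.7)*i/5);rr=674+(573-674)*i/5
    w.append(([rr*np.cos(a),rr*np.sin(a),193+(150-193)*i/5],np.deg2rad(66)+(.216-np.deg2rad(66))*i/5,5))
plan(w,0)
E
```

```text
t 0.10 pos [273.6 616.4 193. ] yawY 1.1530 tilt [-0.0006 -0.0015] F [ 0.1  0.3 -0.4] w 85.5 q [-1.26  0.48  0.02  1.56 -0.01  1.11 -0.08]
[-46.3, -12.6, 1.7, -0.0, 0.0, 0.038, 0]
[-46.7, -10.8, 1.8, -0.0, 0.0, 0.038, 0]
[-47.1, -9.0, 1.7, -0.001, 0.0, 0.037, 0]
[-47.4, -7.3, 1.8, -0.0, 0.0, 0.038, 0]
[-47.6, -5.5, 1.7, -0.001, 0.0, 0.037, 0]
--
[-42.1, -19.8, 1.7, 0.0, 0.0, 0.037, 0]
[-42.8, -18.3, 1.7, 0.0, 0.0, 0.038, 0]
[-43.5, -16.6, 1.8, 0.0, 0.0, 0.037, 0]
[-44.1, -15.0, 1.7, 0.0, 0.0, 0.038, 0]
[-44.6, -13.4, 1.8, 0.0, 0.0, 0.037, 0]
--
[-36.8, -26.2, 1.7, 0.0, 0.0, 0.038, 0]
[-37.7, -24.7, 1.7, 0.0, 0.0, 0.037, 0]
[-38.6, -23.3, 1.7, 0.0, 0.0, 0.038, 0]
[-39.5, -21.9, 1.7, 0.0, 0.0, 0.037, 0]
[-40.2, -20.3, 1.7, 0.0, 0.0, 0.038, 0]
--
[-30.6, -31.2, 1.7, 0.0, 0.0, 0.037, 0]
[-31.7, -30.0, 1.7, 0.0, 0.0, 0.037, 0]
[-32.8, -28.9, 1.7, 0.0, 0.0, 0.038, 0]
[-33.8, -27.6, 1.7, 0.0, 0.0, 0.037, 0]
[-34.9, -26.3, 1.8, 0.001, 0.0, 0.038, 0]
--
[-23.7, -34.9, 1.7, -0.0, 0.0, 0.037, 0]
[-25.0, -34.0, 1.7, -0.0, 0.0, 0.038, 0]
[-26.3, -33.1, 1.8, -0.0, 0.0, 0.037, 0]
[-27.4, -32.0, 1.7, -0.0, 0.0, 0.038, 0]
[-28.7, -31.0, 1.8, -0.0, 0.0, 0.037, 0]
--
```

Request:
play_rows:
  increments:
    - [-46,-13,0,0,0,0.038,0]
    - [-47,-11,0,0,0,0.038,0]
    - [-47,-9,0,0,0,0.038,0]
    - [-47,-7,0,0,0,0.038,0]
    - [-47,-5,0,0,0,0.038,0]

```text
clock: 0.6
tcp_pos: [0.4538, 0.4683, 0.1892]
orientation: [-0.92, -2.996, 0.006]
contact_force: [1.5, 0.2, 0.0]
grip_width: 0.0857
```

Request:
play_rows:
  increments:
    - [-42,-20,0,0,0,0.038,0]
    - [-43,-18,0,0,0,0.038,0]
    - [-43,-16,0,0,0,0.038,0]
    - [-44,-15,0,0,0,0.038,0]
    - [-45,-13,0,0,0,0.038,0]

```text
clock: 1.1
tcp_pos: [0.5767, 0.2596, 0.1863]
orientation: [-1.212, -2.89, 0.011]
contact_force: [0.2, 0.4, 0.2]
grip_width: 0.0852
```

Run:
```python
from plan import *
w=[]
o,R=state();p=o["tcp_pos"]*1e3
a0=np.arctan2(p[1],p[0]);r0=np.hypot(p[0],p[1]);a1=np.arctan2(-351.5,453.4)
y0=np.arctan2(R.as_matrix()[1,1],R.as_matrix()[0,1])
for i in range(1,4):
    a=a0+(a1-a0)*i/3;rr=r0+(573-r0)*i/3
    w.append(([rr*np.cos(a),rr*np.sin(a),190+(150-190)*i/3],y0+(.216-y0)*i/3,5))
plan(w,0)
```

```text
t 1.10 pos [576.7 259.6 186.3] yawY 0.7767 tilt [-0.0097 -0.0033] F [0.2 0.4 0.2] w 85.2 q [-0.68  0.42  0.22  1.67 -0.1   1.07  0.34]
t 1.10 pos [576.7 259.6 186.3] yawY 0.7767 tilt [-0.0097 -0.0033] F [0.2 0.4 0.2] w 85.2 q [-0.68  0.42  0.22  1.67 -0.1   1.07  0.34]
[-36.5, -26.1, 2.0, -0.002, -0.001, 0.037, 0]
[-37.4, -24.7, 2.0, -0.002, -0.001, 0.037, 0]
[-38.3, -23.3, 2.0, -0.002, -0.001, 0.038, 0]
[-39.2, -21.9, 2.0, -0.002, -0.0, 0.037, 0]
[-39.9, -20.4, 1.9, -0.002, -0.001, 0.038, 0]
--
[-30.3, -31.1, 2.7, 0.0, 0.0, 0.037, 0]
[-31.5, -29.9, 2.7, 0.0, 0.0, 0.037, 0]
[-32.5, -28.8, 2.6, 0.0, 0.0, 0.038, 0]
[-33.6, -27.5, 2.7, 0.0, 0.0, 0.037, 0]
[-34.7, -26.2, 2.6, 0.001, 0.0, 0.038, 0]
--
[-23.6, -34.8, 2.7, -0.0, 0.0, 0.037, 0]
[-24.9, -33.9, 2.7, -0.0, 0.0, 0.037, 0]
[-26.1, -32.9, 2.7, -0.0, 0.0, 0.038, 0]
[-27.3, -31.9, 2.7, -0.0, 0.0, 0.037, 0]
[-28.4, -30.9, 2.7, -0.0, 0.0, 0.038, 0]
--
```

Request:
play_rows:
  increments:
    - [-36,-26,0,-0.002,-0.001,0.038,0]
    - [-37,-25,0,-0.002,-0.001,0.038,0]
    - [-38,-23,0,-0.002,0,0.038,0]
    - [-39,-22,0,-0.002,0,0.038,0]
    - [-40,-20,0,-0.002,0,0.038,0]

```text
clock: 1.6
tcp_pos: [0.6109, 0.0293, 0.1847]
orientation: [-1.496, -2.761, 0.001]
contact_force: [0.5, -0.6, -0.3]
grip_width: 0.0857
```

Request:
play_rows:
  increments:
    - [-30,-31,2,0,0,0.038,0]
    - [-31,-30,3,0,0,0.038,0]
    - [-32,-29,3,0,0,0.038,0]
    - [-33,-27,3,0,0,0.038,0]
    - [-34,-26,3,0,0,0.038,0]

```text
clock: 2.1
tcp_pos: [0.5597, -0.1891, 0.1694]
orientation: [-1.762, -2.599, 0.002]
contact_force: [0.2, 0.5, -0.4]
grip_width: 0.0853
```

Run:
```python
from plan import *
plan([([453.4,-351.5,120],.216,8)],0)
```

```text
t 2.10 pos [ 559.7 -189.1  169.4] yawY 0.3791 tilt [-0.002  -0.0003] F [ 0.2  0.5 -0.4] w 85.3 q [-0.11  0.38  0.43  1.81 -0.19  0.99  0.77]
[-13.9, -19.8, 6.2, -0.0, -0.0, 0.02, 0]
[-14.3, -19.6, 6.2, -0.0, -0.0, 0.02, 0]
[-14.7, -19.3, 6.2, -0.0, -0.0, 0.021, 0]
[-15.2, -19.0, 6.2, -0.0, -0.0, 0.02, 0]
[-15.5, -18.6, 6.2, -0.001, -0.0, 0.021, 0]
[-15.9, -18.3, 6.2, -0.0, -0.0, 0.02, 0]
[-16.3, -18.0, 6.2, -0.001, -0.0, 0.021, 0]
[-16.6, -17.7, 6.2, -0.0, -0.0, 0.02, 0]
--
```

Request:
play_rows:
  increments:
    - [-14,-20,6,0,0,0.02,0]
    - [-14,-20,6,0,0,0.02,0]
    - [-15,-19,6,0,0,0.02,0]
    - [-15,-19,6,0,0,0.02,0]
    - [-15,-19,6,0,0,0.02,0]

```text
clock: 2.6
tcp_pos: [0.4866, -0.2987, 0.1378]
orientation: [-1.904, -2.496, 0.006]
contact_force: [0.3, -0.9, -0.8]
grip_width: 0.0855
```

Request:
play_rows:
  increments:
    - [-16,-18,6,0,0,0.02,0]
    - [-16,-18,6,0,0,0.02,0]
    - [-16,-18,6,0,0,0.02,0]
    - [0,0,0,0,0,0,0]

```text
clock: 3.0
tcp_pos: [0.4397, -0.363, 0.1177]
orientation: [-1.986, -2.427, 0.01]
contact_force: [-0.1, 0.1, -0.2]
grip_width: 0.0851
```

Run:
```python
from plan import *
from bench import grab_frame
from h import *
plan([([453.4,-351.5,110],.216,1)],0)
o,R=state()
for n,b in(("side",(230,290,390,450)),("top",(390,230,510,350))):
    f=grab_frame(n);np.savez(n+"1.npz",**f);x0,y0,x1,y1=b
    u=proj(f,o["tcp_pos"]);print(n,u)
    c=f["color"].copy()[y0:y1,x0:x1]
    c=cv2.resize(c,None,fx=4,fy=4,interpolation=cv2.INTER_CUBIC)
    q=((u-[x0,y0]+.5)*4).astype(int);cv2.drawMarker(c,tuple(map(int,q)),(0,255,0),0,12,1);cv2.imwrite(f"pics/{n}1.png",c)
```

```text
t 3.00 pos [ 439.7 -363.   117.7] yawY 0.1992 tilt [-0.0081 -0.0017] F [-0.1  0.1 -0.2] w 85.1 q [ 0.19  0.43  0.5   1.91 -0.25  0.88  1.01]
[8.5, 15.8, 7.6, -0.008, 0.0, -0.017, 0]
--
t 3.00 pos [ 439.7 -363.   117.7] yawY 0.1992 tilt [-0.0081 -0.0017] F [-0.1  0.1 -0.2] w 85.1 q [ 0.19  0.43  0.5   1.91 -0.25  0.88  1.01]
side [314.83376503 380.03828598]
top [463.02650724 295.4844186 ]
```

View pics/side1.png

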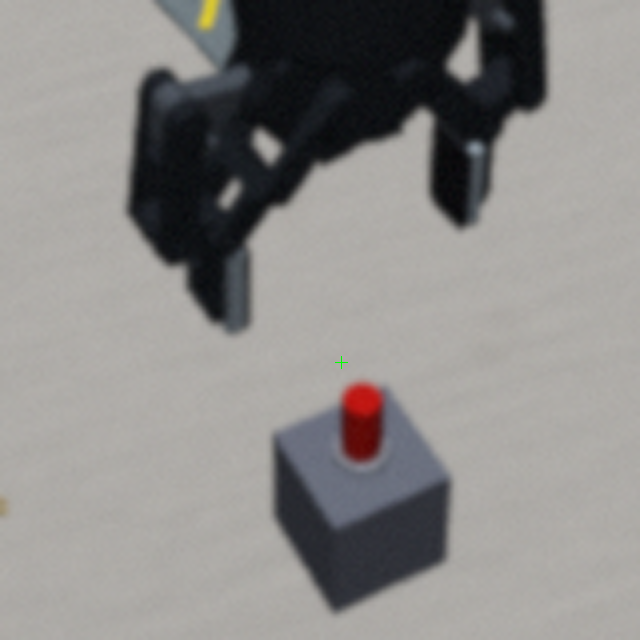

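View pics/top1.png

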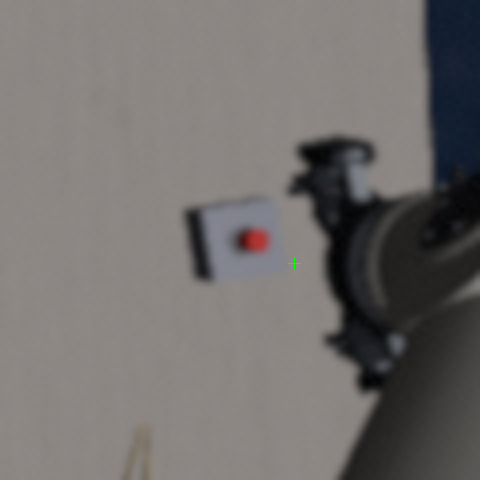

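Run:
```python
from h import *
from plan import *
o,R=state();M=R.as_matrix();p=o["tcp_pos"]
s,t=load("side1"),load("top1")
for e in(-1,1):
  for b in(0,.013):
    q=p+M[:,1]*e*.0425-M[:,2]*b;print(e,b,np.round(q,3),"side crop",(proj(s,q)-[230,290]+.5)*4,"top crop",(proj(t,q)-[390,230]+.5)*4)
for u,v in((235,322),(215,310),(465,217),(475,200),(361,400),(360,525)):
    a=dep(s,(u+.5)/4-.5+230+.5,(v+.5)/4-.5+290+.5);print("side",u,v,np.round(a,4),"tool",np.round(M.T@(a-p)*1e3,1))
for u,v in((358,180),(325,150),(250,240),(230,265)):
    a=dep(t,(u+.5)/4-.5+390+.5,(v+.5)/4-.5+230+.5);print("top",u,v,np.round(a,4),"tool",np.round(M.T@(a-p)*1e3,1))
```

```text
t 3.10 pos [ 442.7 -360.1  118.1] yawY 0.2042 tilt [-0.0062 -0.0004] F [-0.   1.   1.1] w 85.6 q [ 0.19  0.43  0.49  1.9  -0.25  0.88  1.01]
-1 0 [ 0.401 -0.369  0.118] side crop [243.19142244 402.99147073] top crop [306.17577826 324.9653735 ]
-1 0.013 [ 0.401 -0.369  0.131] side crop [242.86328608 377.13428813] top crop [312.90913198 326.02486284]
1 0 [ 0.484 -0.351  0.118] side crop [444.33039239 306.00614637] top crop [273.19778368 193.87980474]
1 0.013 [ 0.484 -0.351  0.131] side crop [445.92954771 280.62221552] top crop [279.51535412 193.47802334]
side 235 322 [ 0.395  -0.3837  0.1748] tool [-13.4 -51.9 -56.3]
side 215 310 [ 0.3889 -0.382   0.1808] tool [-10.5 -57.6 -62.4]
side 465 217 [ 0.4846 -0.3656  0.1743] tool [-13.8  39.5 -56.4]
side 475 200 [ 0.4883 -0.3651  0.1805] tool [-14.1  43.2 -62.7]
side 361 400 [ 0.4531 -0.3521  0.0793] tool [ 5.7 12.  38.7]
side 360 525 [ 0.4431 -0.3783  0.0443] tool [-18.   -2.9  73.8]
top 358 180 [ 0.4886 -0.3526  0.2726] tool [  -1.8   45.5 -154.7]
top 325 150 [ 0.5058 -0.3387  0.2614] tool [   8.3   65.3 -143.7]
top 250 240 [ 0.4531 -0.346   0.0873] tool [11.7 13.2 30.8]
top 230 265 [ 0.4359 -0.3428  0.0502] tool [18.3 -2.7 67.9]
```

Run:
```python
from h import *
from bench import grab_frame
from plan import *
s=load("side0")
p0=np.array([.2736,.6163,.1929])
print("start tcp side",proj(s,p0),"back13",proj(s,p0+[0,0,.013]),"z60",proj(s,p0+[0,0,.06]))
x0,y0=80,50
c=cv2.resize(s["color"][50:150,80:180],None,fx=6,fy=6,interpolation=cv2.INTER_CUBIC)
q=(proj(s,p0)-[x0,y0]+.5)*6;cv2.drawMarker(c,tuple(map(int,q)),(0,255,0),0,12,1);cv2.imwrite("pics/start.png",c)
o,R=state()
f=grab_frame("side");np.savez("side2.npz",**f)
c=cv2.resize(f["color"][290:450,230:390],None,fx=4,fy=4,interpolation=cv2.INTER_CUBIC)
q=(proj(f,o["tcp_pos"])-[230,290]+.5)*4;cv2.drawMarker(c,tuple(map(int,q)),(0,255,0),0,12,1);cv2.imwrite("pics/side2.png",c)
```

```text
start tcp side [131.72253669 118.08279138] back13 [130.85243664 113.47414227] z60 [127.63193091  96.41612609]
t 3.10 pos [ 442.7 -360.1  118.1] yawY 0.2042 tilt [-0.0062 -0.0004] F [-0.   1.   1.1] w 85.6 q [ 0.19  0.43  0.49  1.9  -0.25  0.88  1.01]
```

View pics/start.png

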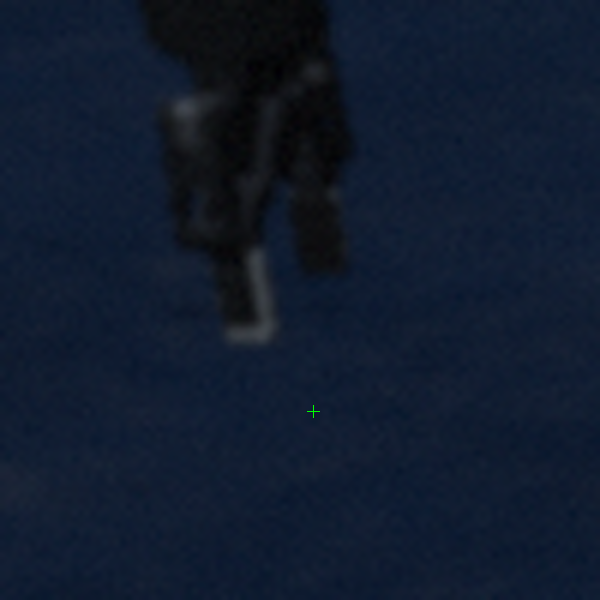

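View pics/side2.png

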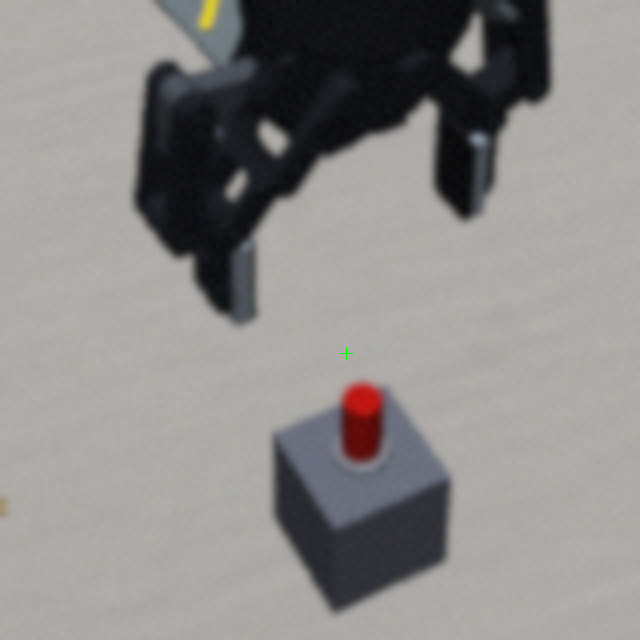

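The picture shows the fingertips about 55 mm above the reported TCP (green cross), more than the 13 mm of pad swing explains. I'll close the fingers part-way here and measure where the tips really are.

Request:
play_rows:
  increments:
    - [0,0,0,0,0,0,195]
    - [0,0,0,0,0,0,195]
    - [0,0,0,0,0,0,195]
    - [0,0,0,0,0,0,195]
    - [0,0,0,0,0,0,195]
  force: 40

```text
clock: 3.65
tcp_pos: [0.4473, -0.3557, 0.1188]
orientation: [-1.97, -2.443, 0.003]
contact_force: [0.3, -0.1, 0.7]
grip_width: 0.0199
```

Run:
```python
from h import *
from bench import grab_frame
from plan import *
o,R=state();M=R.as_matrix();p=o["tcp_pos"]
f=grab_frame("side");np.savez("side3.npz",**f)
c=cv2.resize(f["color"][290:450,230:390],None,fx=4,fy=4,interpolation=cv2.INTER_CUBIC)
for b,col in((0,(0,255,0)),(-.0187,(0,255,255)),(-.04,(255,0,255))):
    q=(proj(f,p+M[:,2]*b)-[230,290]+.5)*4;cv2.drawMarker(c,tuple(map(int,q)),col,0,12,1);print(b,q)
cv2.imwrite("pics/side3.png",c)
D=f["depth"];K=f["K"]
v,u=np.mgrid[290:410,240:390];d=D[v,u]
pts=[]
for a,b in zip(u.ravel(),v.ravel()):
    if D[b,a]>0: pts.append(M.T@(dep(f,a,b)-p)*1e3)
pts=np.array(pts);k=(abs(pts[:,1])<45)&(abs(pts[:,0])<25)&(pts[:,2]<20)
print(k.sum());z=np.sort(pts[k][:,2]);print(z[-20:]);print(pts[k][np.argsort(-pts[k][:,2])[:12]].round(1))
```

```text
t 3.65 pos [ 447.3 -355.7  118.8] yawY 0.2136 tilt [-0.0036  0.0007] F [ 0.3 -0.1  0.7] w 19.9 q [ 0.18  0.43  0.49  1.9  -0.25  0.88  1.01]
0 [354.13850336 339.52185109]
-0.0187 [355.1279671  302.61983342]
-0.04 [356.28942685 259.30323004]
2890
[-39.04125436 -38.93898303 -38.93869721 -38.59266434 -38.44874102
 -38.41971677 -38.33421267 -38.28612783 -38.27823198 -37.89134414
 -37.7472263  -37.48067213 -37.27715126 -37.08993765 -37.06998305
 -36.96791775 -36.57423168 -36.35355267 -35.89249089 -35.34756129]
[[  8.9  10.1 -35.3]
 [ -7.2   9.4 -35.9]
 [  3.3   9.8 -36.4]
 [ -5.4   8.9 -36.6]
 [  5.2   9.3 -37. ]
 [ -1.9   9.6 -37.1]
 [ -6.6   9.8 -37.1]
 [ -7.3 -17.2 -37.3]
 [ -5.2 -17.5 -37.5]
 [-10.2  10.7 -37.7]
 [ -4.9   9.2 -37.9]
 [ -8.8 -16.5 -38.3]]
```

View pics/side3.png

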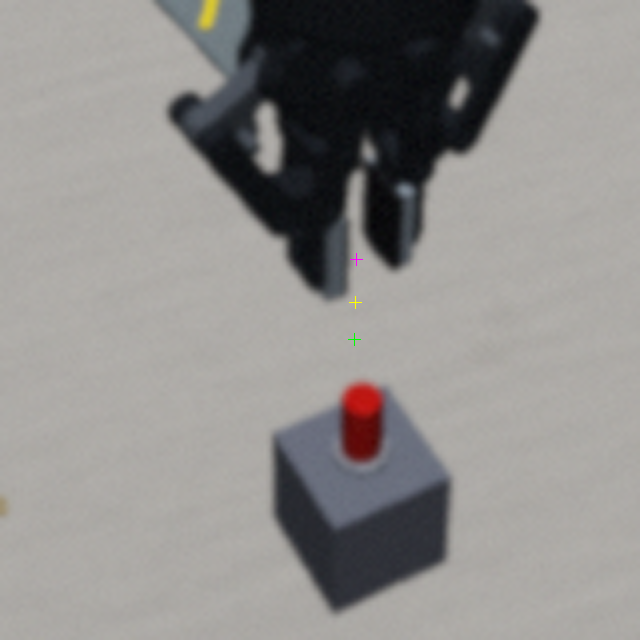

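Run:
```python
from h import *
from plan import *
o,R=state();M=R.as_matrix();p=o["tcp_pos"]
f=load("side3");D=f["depth"]
P=[];C=[]
for v in range(290,375):
  for u in range(285,345):
    if D[v,u]>0:
        P.append(M.T@(dep(f,u,v)-p)*1e3);C.append((u,v))
P=np.array(P);C=np.array(C)
for z0 in range(-80,-30,5):
    k=(P[:,2]>=z0)&(P[:,2]<z0+5)&(abs(P[:,1])<45)&(abs(P[:,0])<30)
    for sgn in(-1,1):
        kk=k&(P[:,1]*sgn>0)
        if kk.sum(): print(z0,sgn,kk.sum(),"x",P[kk][:,0].min().round(1),P[kk][:,0].max().round(1),"y",P[kk][:,1].min().round(1),P[kk][:,1].max().round(1))
print("pin in tool (S)",M.T@(np.array([.45225,-.35298,.082])-p)*1e3,"(mean)",M.T@(np.array([.4534,-.3515,.082])-p)*1e3)
```

```text
t 3.70 pos [ 447.3 -355.7  118.8] yawY 0.2135 tilt [-0.0036  0.0007] F [-0.5  0.1  0.5] w 20.1 q [ 0.18  0.43  0.49  1.9  -0.25  0.88  1.01]
-80 -1 18 x -13.7 -6.6 y -27.0 -14.3
-80 1 35 x -13.6 10.3 y 10.0 31.3
-75 -1 22 x -12.5 -3.3 y -25.0 -10.7
-75 1 52 x -12.7 11.0 y 8.2 17.1
-70 -1 31 x -12.2 2.6 y -25.3 -11.5
-70 1 40 x -12.5 10.0 y 8.4 21.9
-65 -1 38 x -12.0 5.1 y -25.0 -12.4
-65 1 38 x -12.4 8.9 y 8.3 21.2
-60 -1 44 x -12.1 5.2 y -25.1 -11.6
-60 1 39 x -12.2 9.7 y 8.3 22.6
-55 -1 35 x -12.5 3.8 y -25.3 -11.4
-55 1 40 x -11.9 8.7 y 8.1 22.6
-50 -1 40 x -12.2 5.4 y -24.7 -11.1
-50 1 43 x -12.3 11.6 y 8.4 20.5
-45 -1 19 x -12.5 -6.3 y -21.5 -12.1
-45 1 31 x -11.7 11.2 y 8.8 20.2
-40 -1 7 x -11.1 -5.2 y -17.9 -14.8
-40 1 22 x -10.6 10.8 y 8.7 13.8
pin in tool (S) [ 1.57322034  5.50913317 36.73435156] (mean) [ 2.7759702   6.94659024 36.73119814]
```

Finger pads seen: the inner faces are at tool y −11 and +8, centred within 1.5 mm, and the tips are about 37 mm behind the reported TCP. Lateral readings agree with the cameras. I will treat the reported z as about 36 mm too low for the tips, and verify as I descend.

Request:
play_rows:
  increments:
    - [3,7,0,-0.003,0,0,110]
    - [0,0,0,0,0,0,110]
    - [0,0,0,0,0,0,110]

```text
clock: 4.0
tcp_pos: [0.4542, -0.3508, 0.1188]
orientation: [-1.971, -2.445, -0.001]
contact_force: [-0.5, -0.9, -0.5]
grip_width: 0.049
```

Run:
```python
from plan import *
plan([([453.4,-351.5,60],.216,5)],110)
```

```text
t 4.00 pos [ 454.2 -350.8  118.8] yawY 0.2137 tilt [-0.0003  0.0014] F [-0.5 -0.9 -0.5] w 49.0 q [ 0.17  0.43  0.49  1.9  -0.26  0.88  1.  ]
[-0.1, -0.2, 11.8, 0.0, -0.0, -0.0, 110]
[-0.1, -0.2, 11.7, 0.0, -0.0, -0.001, 110]
[-0.1, -0.2, 11.8, 0.0, -0.0, -0.0, 110]
[-0.2, -0.2, 11.7, 0.0, -0.001, -0.001, 110]
[-0.1, -0.2, 11.8, 0.0, -0.0, -0.0, 110]
--
```

Request:
play_rows:
  increments:
    - [-0.1,-0.2,12,0,0,0,110]
    - [-0.1,-0.2,12,0,0,0,110]
    - [-0.1,-0.2,12,0,0,0,110]
    - [-0.1,-0.2,12,0,0,0,110]
    - [0,0,0,0,0,0,110]

```text
clock: 4.5
tcp_pos: [0.4525, -0.3509, 0.0654]
orientation: [-1.97, -2.443, -0.001]
contact_force: [-0.6, 0.6, -0.5]
grip_width: 0.0486
```

```bash
cat > look.py <<'E'
import sys
from h import *
from bench import grab_frame
from plan import *
def look(tag,box,name="side",pts=()):
    o,R=state()
    f=grab_frame(name);np.savez(tag+".npz",**f);x0,y0,x1,y1=box;k=min(800//(x1-x0),600//(y1-y0))
    c=cv2.resize(f["color"][y0:y1,x0:x1],None,fx=k,fy=k,interpolation=cv2.INTER_CUBIC)
    for q in [o["tcp_pos"]]+[np.array(a) for a in pts]:
        q=(proj(f,q)-[x0,y0]+.5)*k;cv2.drawMarker(c,tuple(map(int,q)),(0,255,0),0,10,1)
    cv2.imwrite(f"pics/{tag}.png",c);return f,o,R
E
python3 -c "
from look import *
look('side4',(250,310,370,450))"
```

```text
t 4.50 pos [ 452.5 -350.9   65.4] yawY 0.2134 tilt [-0.0021  0.0023] F [-0.6  0.6 -0.5] w 48.6 q [ 0.21  0.5   0.45  1.94 -0.31  0.77  1.04]
```

View pics/side4.png

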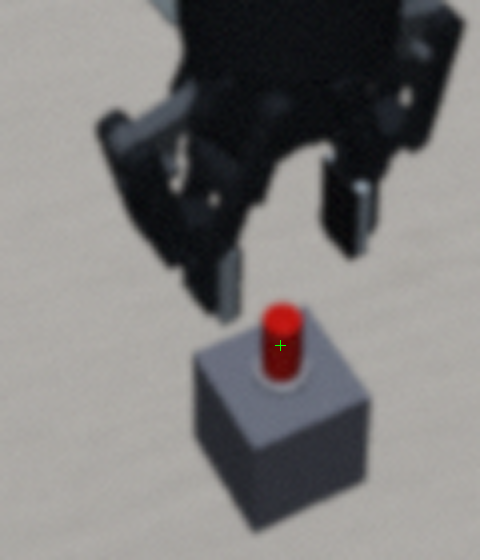

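The fingertips are visibly still level with or above the pin's top, at crop (230,320) and (350,255), with the pin at (282,320). This confirms the offset, so I continue down.

Request:
play_rows:
  increments:
    - [0,1,10,0,0,0,110]
    - [0,0,10,0,0,0,110]
    - [0,0,9,0,0,0,110]
    - [0,0,6,0,0,0,110]
    - [0,0,1,0,0,0,110]

```text
clock: 5.05
tcp_pos: [0.4544, -0.3514, 0.0275]
orientation: [-1.972, -2.445, -0.001]
contact_force: [-0.5, 0.2, -0.7]
grip_width: 0.0487
```

```bash
python3 -c "
from look import *
look('side5',(250,310,370,450))"
```

```text
t 5.05 pos [ 454.4 -351.4   27.5] yawY 0.2132 tilt [-0.0003  0.001 ] F [-0.5  0.2 -0.7] w 48.7 q [ 0.23  0.56  0.42  1.95 -0.34  0.7   1.07]
```

View pics/side5.png

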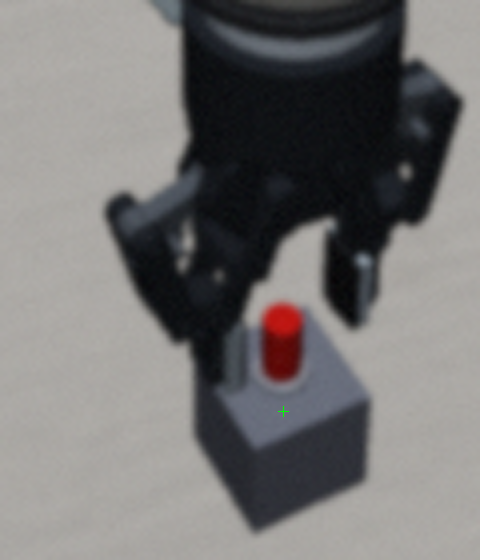

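```bash
cat >> look.py <<'E'
def tips(f,o,R,box,lo=-70):
    M=R.as_matrix();p=o["tcp_pos"];D=f["depth"]
    P=np.array([M.T@(dep(f,u,v)-p)*1e3 for v in range(box[1],box[3]) for u in range(box[0],box[2]) if D[v,u]>0])
    for z0 in range(lo,-20,3):
        k=(P[:,2]>=z0)&(P[:,2]<z0+3)&(abs(P[:,1])<45)&(abs(P[:,0])<20)
        for s in(-1,1):
            kk=k&(P[:,1]*s>0)
            if kk.sum(): print(z0,s,kk.sum(),"x",P[kk][:,0].min().round(1),P[kk][:,0].max().round(1),"y",P[kk][:,1].min().round(1),P[kk][:,1].max().round(1))
E
python3 -c "
from look import *
o,R=state();tips(load('side5'),o,R,(270,340,360,420),-60)"
```

```text
t 5.10 pos [ 454.5 -351.5   27.7] yawY 0.2133 tilt [-0.0001  0.0009] F [ 0.1 -0.1 -0.7] w 48.5 q [ 0.23  0.56  0.42  1.95 -0.34  0.7   1.07]
-60 -1 21 x -12.3 5.5 y -39.3 -24.8
-60 1 18 x -11.5 9.2 y 22.4 36.1
-57 -1 24 x -11.7 4.5 y -39.2 -1.4
-57 1 27 x -12.2 8.9 y 0.0 37.0
-54 -1 59 x -12.0 7.5 y -39.1 -0.1
-54 1 35 x -12.0 6.5 y 0.0 37.0
-51 -1 29 x -12.5 7.0 y -38.7 -0.8
-51 1 23 x -11.5 10.9 y 0.4 37.4
-48 -1 23 x -11.4 3.2 y -35.9 -1.3
-48 1 21 x -12.3 10.8 y 1.2 34.9
-45 -1 21 x -11.3 2.8 y -31.9 -1.0
-45 1 18 x -12.1 11.4 y 0.7 33.7
-42 -1 17 x -10.3 3.5 y -31.4 -0.4
-42 1 18 x -8.3 10.2 y 0.8 24.3
-39 -1 14 x -8.1 2.7 y -31.1 -0.7
-36 -1 11 x -6.8 3.1 y -9.6 -0.7
-36 1 4 x -6.1 -3.3 y 1.5 5.1
-33 -1 14 x -7.7 0.5 y -10.2 -2.3
-33 1 3 x -7.2 -4.2 y 0.9 4.6
-30 -1 8 x -6.6 -0.8 y -9.2 -0.5
-30 1 3 x -5.8 -3.4 y 0.0 5.3
-27 -1 38 x -10.3 9.8 y -12.3 -0.4
-27 1 9 x -7.6 0.3 y 0.8 9.8
-24 -1 116 x -19.6 19.3 y -28.1 -0.2
-24 1 108 x -19.9 18.0 y 1.0 24.0
-21 -1 121 x -19.8 19.8 y -27.0 -0.2
-21 1 94 x -19.1 19.2 y 0.2 25.0
```

Request:
play_rows:
  increments:
    - [0,-0.5,6,0,0,0,110]
    - [0,0,0,0,0,0,150]
    - [0,0,0,0,0,0,190]
    - [0,0,0,0,0,0,230]
    - [0,0,0,0,0,0,230]
  force: 40

```text
clock: 5.6
tcp_pos: [0.4545, -0.3522, 0.0222]
orientation: [1.972, 2.444, 0.001]
contact_force: [0.4, 0.3, -0.3]
grip_width: 0.0147
```

Request:
play_rows:
  increments:
    - [0,0,0,0,0,0,255]
    - [0,0,0,0,0,0,255]
    - [0,0,0,0,0,0,255]
  force: 40

```text
clock: 5.9
tcp_pos: [0.4547, -0.3521, 0.0224]
orientation: [1.972, 2.444, 0.002]
contact_force: [-0.2, -0.7, -0.8]
grip_width: 0.0141
```

```bash
python3 -c "
from look import *
look('side6',(250,310,370,450))"
```

```text
t 5.90 pos [ 454.7 -352.1   22.4] yawY 0.2131 tilt [ 0.0017 -0.    ] F [-0.2 -0.7 -0.8] w 14.1 q [ 0.24  0.57  0.41  1.95 -0.35  0.69  1.08]
```

View pics/side6.png

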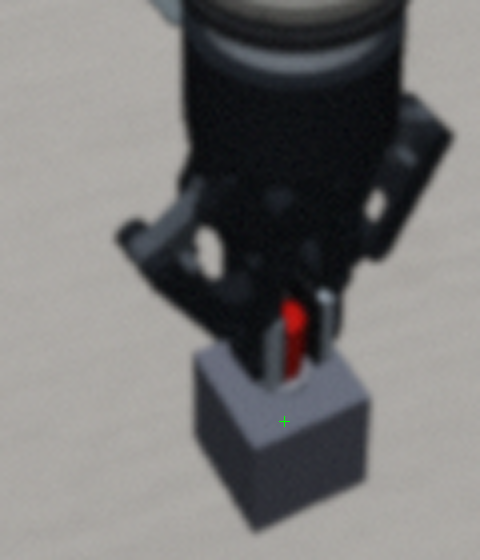

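Pin held, opening 14 mm. The red grip is seen between the pads at crop (293,320). Lifting.

Request:
play_rows:
  increments:
    - [0,0,-10,0,0,0,255]
    - [0,0,-20,0,0,0,255]
    - [0,0,-25,0,0,0,255]
    - [0,0,-30,0,0,0,255]
    - [0,0,-30,0,0,0,255]

```text
clock: 6.45
tcp_pos: [0.4522, -0.3508, 0.1395]
orientation: [-1.97, -2.44, 0.001]
contact_force: [-0.1, -0.1, -0.0]
grip_width: 0.0146
```

Request:
play_rows:
  increments:
    - [0,0,-20,0,0,0,255]
    - [0,0,-5,0,0,0,255]

```text
clock: 6.65
tcp_pos: [0.4538, -0.3525, 0.1704]
orientation: [1.973, 2.443, 0.001]
contact_force: [-0.5, -0.8, -0.0]
grip_width: 0.0142
```

```bash
python3 -c "
from look import *
look('side7',(230,250,390,420))
plan([([580,131,165],.213,16)],255)"
```

```text
t 6.65 pos [ 453.8 -352.5  170.4] yawY 0.2118 tilt [ 0.0014 -0.0005] F [-0.5 -0.8 -0. ] w 14.2 q [ 0.14  0.37  0.52  1.85 -0.22  0.98  0.97]
t 6.70 pos [ 453.8 -352.6  170.2] yawY 0.2117 tilt [ 0.0015 -0.0004] F [ 1.  -0.2 -0.3] w 14.7 q [ 0.14  0.37  0.52  1.85 -0.22  0.98  0.97]
[27.9, 14.1, 0.3, 0.0, 0.0, -0.0, 255]
[27.9, 14.1, 0.3, 0.0, 0.0, -0.0, 255]
[27.9, 14.1, 0.3, 0.0, 0.0, -0.0, 255]
[27.9, 14.1, 0.3, 0.0, 0.0, -0.0, 255]
[27.9, 14.0, 0.3, 0.0, 0.0, -0.0, 255]
[27.9, 14.1, 0.3, 0.0, 0.0, -0.0, 255]
[27.9, 14.0, 0.3, 0.0, 0.0, -0.0, 255]
[27.9, 14.1, 0.3, 0.0, 0.0, -0.0, 255]
[27.9, 14.0, 0.4, 0.0, 0.0, -0.0, 255]
[27.9, 14.1, 0.3, 0.0, 0.0, -0.0, 255]
[27.9, 14.0, 0.4, 0.0, 0.0, -0.0, 255]
[27.9, 14.1, 0.3, 0.0, 0.0, -0.0, 255]
[27.9, 14.0, 0.4, 0.0, 0.0, -0.0, 255]
[27.9, 14.1, 0.3, 0.0, 0.0, -0.0, 255]
[27.8, 14.0, 0.4, 0.001, 0.0, -0.001, 255]
[27.8, 14.1, 0.3, 0.0, 0.001, -0.0, 255]
--
```

View pics/side7.png

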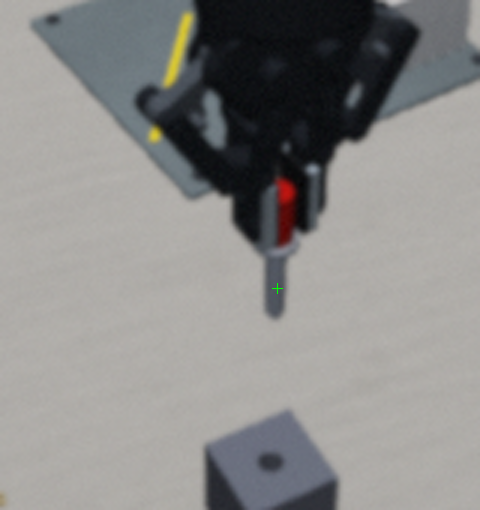

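The pin is out of the block, shank hanging straight at crop (275,280), tip at (275,315). Moving to the hinge.

Request:
play_rows:
  increments:
    - [28,14,0,0,0,0,255]
    - [28,14,0,0,0,0,255]
    - [28,14,0,0,0,0,255]
    - [28,14,0,0,0,0,255]
    - [28,14,0,0,0,0,255]

```text
clock: 7.2
tcp_pos: [0.4895, -0.201, 0.1665]
orientation: [-1.987, -2.432, 0.006]
contact_force: [0.1, 0.3, -1.1]
grip_width: 0.0141
```

Request:
play_rows:
  increments:
    - [28,14,0,0,0,0,255]
    - [28,14,0,0,0,0,255]
    - [28,14,0,0,0,0,255]
    - [28,14,0,0,0,0,255]
    - [28,14,0,0,0,0,255]

```text
clock: 7.7
tcp_pos: [0.5267, -0.0427, 0.1603]
orientation: [-1.982, -2.426, 0.015]
contact_force: [-0.2, -1.1, -0.2]
grip_width: 0.0146
```

```bash
python3 -c "
from plan import *
plan([([580.3,131,165],.213,6)],255)"
```

```text
t 7.70 pos [526.7 -42.7 160.3] yawY 0.2005 tilt [-0.0132 -0.0018] F [-0.2 -1.1 -0.2] w 14.6 q [-0.38  0.29  0.41  1.95 -0.14  0.94  0.3 ]
[26.6, 14.5, -1.0, -0.002, -0.0, -0.002, 255]
[26.6, 14.6, -0.9, -0.002, -0.0, -0.002, 255]
[26.5, 14.6, -0.9, -0.002, -0.0, -0.002, 255]
[26.5, 14.7, -0.9, -0.002, -0.0, -0.002, 255]
[26.5, 14.7, -0.8, -0.003, -0.0, -0.002, 255]
[26.4, 14.8, -0.8, -0.002, -0.001, -0.003, 255]
--
```

Request:
play_rows:
  increments:
    - [27,15,-2,-0.003,0,-0.003,255]
    - [27,15,-2,-0.003,0,-0.003,255]
    - [27,15,-1,-0.003,0,-0.003,255]
    - [27,15,-1,-0.002,0,-0.002,255]
    - [25,14,-1,-0.002,0,-0.002,255]

```text
clock: 8.2
tcp_pos: [0.5683, 0.1091, 0.1604]
orientation: [-1.966, -2.441, 0.012]
contact_force: [-0.3, 0.4, -1.1]
grip_width: 0.014
```

Request:
play_rows:
  increments:
    - [15,8,0,0,0,0,255]
    - [5,3,0,0,0,0,255]
    - [0,0,0,0,0,0,255]

```text
clock: 8.5
tcp_pos: [0.5734, 0.1356, 0.1571]
orientation: [-1.956, -2.444, 0.017]
contact_force: [-0.8, -0.2, -1.3]
grip_width: 0.0141
```

```bash
python3 -c "
from plan import *
plan([([580.3,131,150],.213,2)],255)"
```

```text
t 8.50 pos [573.4 135.6 157.1] yawY 0.2209 tilt [-0.015  -0.0018] F [-0.8 -0.2 -1.3] w 14.1 q [-0.6   0.39  0.34  1.81 -0.16  0.98  0.03]
[-3.0, 2.9, 3.5, -0.008, -0.001, 0.004, 255]
[-3.0, 2.9, 3.5, -0.007, -0.0, 0.004, 255]
--
```

Request:
play_rows:
  increments:
    - [-3,4,3,-0.008,0,0.004,255]
    - [-2,2,3,-0.007,0,0.004,255]
    - [0,0,0,0,0,0,255]
    - [0,0,0,0,0,0,255]

```text
clock: 8.9
tcp_pos: [0.5801, 0.1255, 0.15]
orientation: [1.982, 2.437, -0.002]
contact_force: [0.7, 0.2, -1.4]
grip_width: 0.0142
```

```bash
python3 -c "
from look import *
look('side8',(230,130,370,270))
look('top8',(220,190,320,290),'top')
plan([([580.3,131,150],.213,2)],255)"
```

```text
t 8.90 pos [580.1 125.5 150. ] yawY 0.2049 tilt [-0.0005 -0.0009] F [ 0.7  0.2 -1.4] w 14.2 q [-0.58  0.4   0.34  1.82 -0.16  0.95  0.03]
t 8.95 pos [580.1 125.4 150. ] yawY 0.2048 tilt [-0.0005 -0.0011] F [ 0.6 -0.4 -0.4] w 13.8 q [-0.58  0.4   0.34  1.82 -0.16  0.95  0.03]
t 9.00 pos [580.1 125.8 150.1] yawY 0.2053 tilt [-0.0004 -0.0008] F [-0.1 -0.2 -0.1] w 14.7 q [-0.58  0.4   0.34  1.82 -0.16  0.95  0.03]
[2.5, 0.6, 0.0, -0.0, 0.0, -0.004, 255]
[2.5, 0.6, 0.1, -0.001, 0.001, -0.004, 255]
--
```

View pics/side8.png

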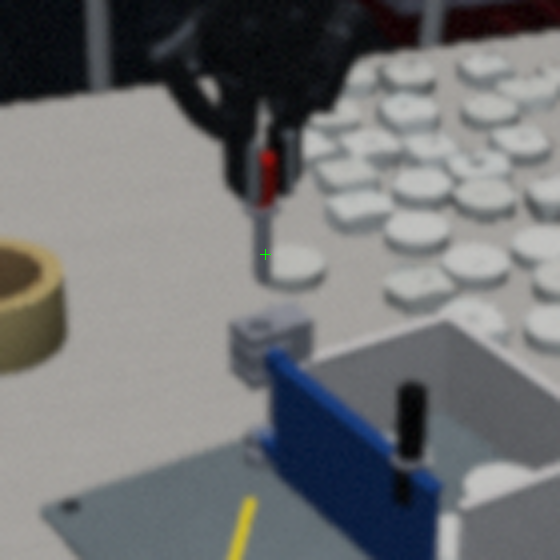

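View pics/top8.png

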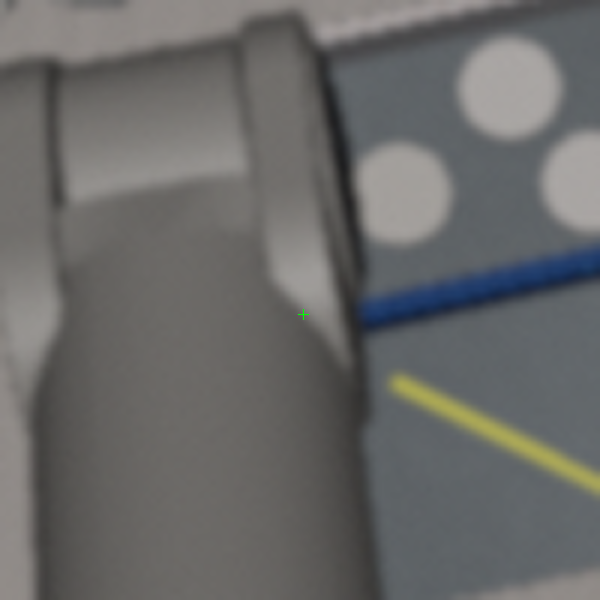

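Request:
play_rows:
  increments:
    - [5,1,0,0,0,-0.004,255]
    - [1,0,0,0,0,-0.004,255]
    - [0,0,0,0,0,0,255]

```text
clock: 9.3
tcp_pos: [0.58, 0.1326, 0.1505]
orientation: [1.971, 2.446, -0.0]
contact_force: [0.4, 0.5, -1.2]
grip_width: 0.0142
```

```bash
python3 -c "
from look import *
look('side9',(260,150,330,230))
plan([([580.3,131,150],.213,2)],255)"
```

```text
t 9.30 pos [580.  132.6 150.5] yawY 0.2142 tilt [ 0.0002 -0.0002] F [ 0.4  0.5 -1.2] w 14.2 q [-0.59  0.4   0.34  1.82 -0.16  0.95  0.03]
t 9.35 pos [580.  132.8 150.5] yawY 0.2142 tilt [ 0.0002 -0.0001] F [-0.1 -0.5 -1.2] w 14.4 q [-0.59  0.4   0.34  1.82 -0.16  0.95  0.03]
[-0.9, -0.0, 0.2, 0.0, 0.0, 0.001, 255]
[-0.9, -0.1, 0.3, 0.0, 0.0, 0.0, 255]
--
```

View pics/side9.png

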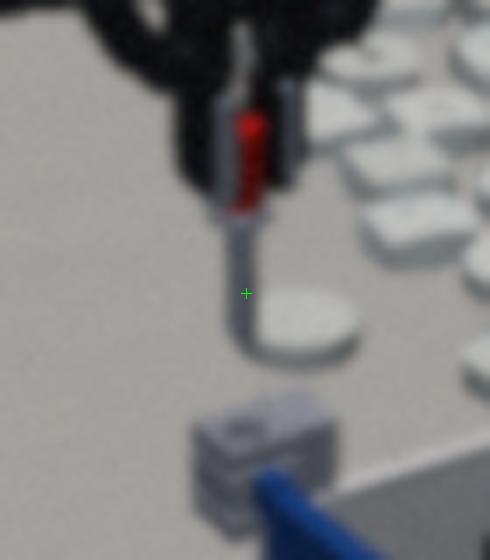

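```bash
python3 -c "
from h import *
s=load('side9')
P=lambda u,v:((u+.5)/7-.5+260,(v+.5)/7-.5+150)
print('tip',plane(s,*P(244,350),.1335)); print('collar',plane(s,*P(241,221),.1785)); print('mid',plane(s,*P(242.5,285),.155))
print('hole',plane(s,*P(243,428),.102))
import cv2
"
```

```text
tip [0.57713297 0.12676922 0.1335    ]
collar [0.57718624 0.12843572 0.1785    ]
mid [0.57802927 0.13018935 0.155     ]
hole [0.57813427 0.1316668  0.102     ]
```

Request:
play_rows:
  increments:
    - [-1.3,0.5,5,0,0,0,255]
    - [0,0,7,0,0,0,255]
    - [0,0,7,0,0,0,255]
    - [0,0,5,0,0,0,255]
    - [0,0,0,0,0,0,255]

```text
clock: 9.85
tcp_pos: [0.5803, 0.1315, 0.1238]
orientation: [-1.971, -2.446, 0.001]
contact_force: [0.3, 0.3, -0.8]
grip_width: 0.0142
```

```bash
python3 -c "
from look import *
look('side10',(260,150,330,230))
plan([([580.8,131.3,120],.213,2)],255)"
```

```text
t 9.85 pos [580.3 131.5 123.8] yawY 0.2145 tilt [-0.0008 -0.0006] F [ 0.3  0.3 -0.8] w 14.2 q [-0.58  0.44  0.33  1.84 -0.17  0.9   0.04]
t 9.90 pos [580.5 131.5 124.1] yawY 0.2145 tilt [-0.0004 -0.0005] F [-0.9 -0.5 -1. ] w 14.4 q [-0.58  0.43  0.33  1.84 -0.17  0.9   0.04]
[-0.1, 0.1, 2.1, -0.0, 0.0, 0.001, 255]
[-0.1, 0.1, 2.0, -0.0, 0.0, 0.001, 255]
--
```

View pics/side10.png

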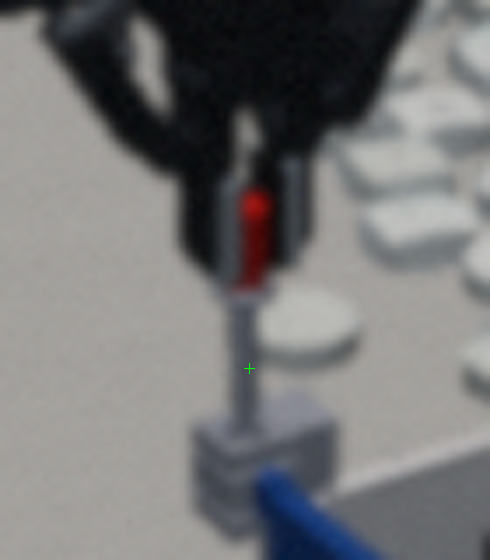

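The shank tip sits over the hole at crop (246,430), where the hole was at (244,428). Going down gently.

Request:
play_rows:
  increments:
    - [0,0,4,0,0,0,255]
    - [0,0,4,0,0,0,255]
    - [0,0,4,0,0,0,255]
    - [0,0,4,0,0,0,255]

```text
clock: 10.3
tcp_pos: [0.5813, 0.1317, 0.1078]
orientation: [1.97, 2.446, 0.002]
contact_force: [0.8, 1.0, 0.2]
grip_width: 0.0148
```

```bash
python3 -c "
from look import *
look('side11',(260,150,330,230))"
```

```text
t 10.30 pos [581.3 131.7 107.8] yawY 0.2145 tilt [0.0014 0.0002] F [0.8 1.  0.2] w 14.8 q [-0.57  0.46  0.32  1.85 -0.18  0.87  0.05]
```

View pics/side11.png

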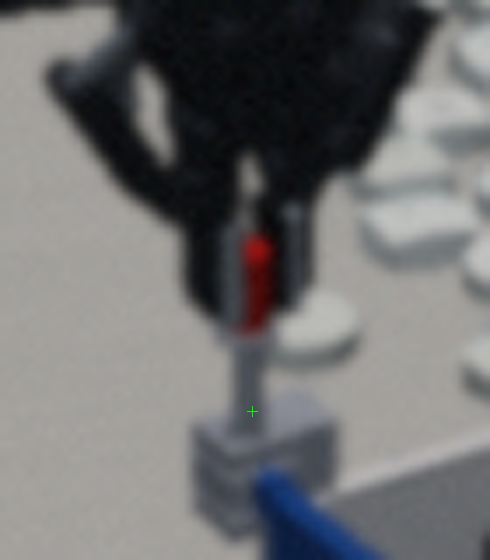

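The visible shank shortened from 142 to 100 px with no force, so it is entering the hole. Continuing.

Request:
play_rows:
  increments:
    - [0,-0.5,4,0,0,0,255]
    - [0,0,4,0,0,0,255]
    - [0,0,4,0,0,0,255]
    - [0,0,4,0,0,0,255]

```text
clock: 10.75
tcp_pos: [0.5806, 0.1315, 0.09]
orientation: [1.97, 2.446, 0.001]
contact_force: [0.2, -0.5, -0.6]
grip_width: 0.0145
```

```bash
python3 -c "
from plan import *
state()"
```

```text
t 10.75 pos [580.6 131.5  90. ] yawY 0.2145 tilt [ 0.0009 -0.    ] F [ 0.2 -0.5 -0.6] w 14.5 q [-0.57  0.48  0.31  1.86 -0.19  0.83  0.06]
```

Request:
play_rows:
  increments:
    - [0,0,4,0,0,0,255]
    - [0,0,4,0,0,0,255]
    - [0,0,3,0,0,0,255]

```text
clock: 11.05
tcp_pos: [0.5805, 0.1315, 0.0778]
orientation: [1.97, 2.446, 0.0]
contact_force: [0.4, 0.3, -0.1]
grip_width: 0.0144
```

Request:
play_rows:
  increments:
    - [0,0,2,0,0,0,255]
    - [0,0,2,0,0,0,255]

```text
clock: 11.25
tcp_pos: [0.5806, 0.1315, 0.0737]
orientation: [1.971, 2.446, 0.0]
contact_force: [-6.4, -1.9, 23.2]
grip_width: 0.014
```

```bash
python3 -c "
from look import *
look('side12',(260,150,330,230))"
```

```text
t 11.25 pos [580.6 131.5  73.7] yawY 0.2145 tilt [ 0.0005 -0.0001] F [-6.4 -1.9 23.2] w 14.0 q [-0.56  0.5   0.31  1.87 -0.2   0.8   0.07]
```

View pics/side12.png

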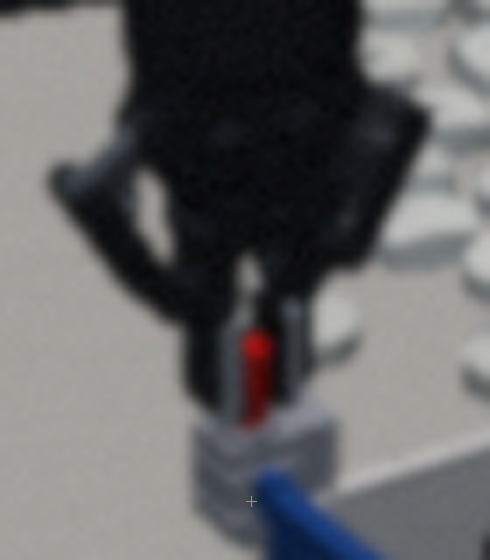

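The force rose to 23 N at reported z 73.7 mm, where I expected seating at about 74.4, and the collar is on the lug. Releasing.

Request:
play_rows:
  increments:
    - [0,0,-0.5,0,0,0,200]
    - [0,0,0,0,0,0,120]
    - [0,0,0,0,0,0,80]
    - [0,0,0,0,0,0,80]
    - [0,0,-10,0,0,0,80]

```text
clock: 11.8
tcp_pos: [0.5801, 0.1314, 0.084]
orientation: [-1.971, -2.446, 0.001]
contact_force: [-1.0, -0.1, -0.3]
grip_width: 0.0583
```

Request:
play_rows:
  increments:
    - [0,0,-20,0,0,0,80]
    - [0,0,-20,0,0,0,80]
    - [0,0,-20,0,0,0,80]
    - [0,0,-10,0,0,0,80]
    - [0,0,0,0,0,0,80]

```text
clock: 12.3
tcp_pos: [0.581, 0.1313, 0.1601]
orientation: [1.971, 2.445, 0.002]
contact_force: [0.3, 0.1, -0.3]
grip_width: 0.0589
```

```bash
python3 -c "
from look import *
look('side13',(230,150,370,290))
plan([([600,60,160],.213,3),([611.7,-15.2,130],.213,3)],80)"
```

```text
t 12.30 pos [581.  131.3 160.1] yawY 0.2140 tilt [0.0017 0.0003] F [ 0.3  0.1 -0.3] w 58.9 q [-0.59  0.39  0.34  1.81 -0.16  0.97  0.03]
t 12.35 pos [580.6 131.3 159.3] yawY 0.2141 tilt [ 0.0008 -0.    ] F [ 0.7  0.1 -0.4] w 58.7 q [-0.59  0.39  0.34  1.81 -0.16  0.97  0.03]
[-24.6, 1.3, -0.2, 0.0, 0.0, 0.0, 80]
[-24.6, 1.2, -0.3, 0.0, 0.0, 0.001, 80]
[-24.5, 1.3, -0.2, 0.001, 0.0, 0.0, 80]
--
[-25.3, -1.5, 10.0, -0.0, 0.0, 0.0, 80]
[-25.4, -1.5, 10.0, -0.0, 0.0, 0.0, 80]
[-25.3, -1.5, 10.0, -0.0, 0.0, 0.0, 80]
--
```

View pics/side13.png

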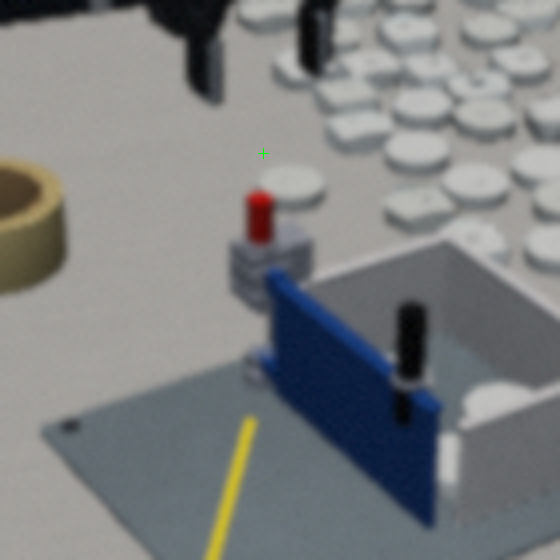

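The pin stands seated, its red grip at crop (260,215), collar flush on the lug. Now the gate grip.

Request:
play_rows:
  increments:
    - [-24,1,0,0,0,0,80]
    - [-24,1,0,0,0,0,80]
    - [-24,1,0,0,0,0,80]
    - [-25,-1,3,0,0,0,80]
    - [-25,-1,5,0,0,0,80]

```text
clock: 12.85
tcp_pos: [0.6055, 0.0147, 0.1462]
orientation: [-1.955, -2.452, 0.004]
contact_force: [0.6, -0.4, -0.6]
grip_width: 0.0583
```

Request:
play_rows:
  increments:
    - [-18,-1,5,0,0,0,80]
    - [-5,0,3,0,0,0,80]
    - [0,0,0,0,0,0,80]

```text
clock: 13.15
tcp_pos: [0.6074, -0.0135, 0.1341]
orientation: [-1.961, -2.444, 0.013]
contact_force: [-0.4, 1.1, 0.8]
grip_width: 0.0588
```

```bash
python3 -c "
from look import *
look('side14',(260,150,380,290))
plan([([611.5,-15.5,120],.213,1)],80)"
```

```text
t 13.15 pos [607.4 -13.5 134.1] yawY 0.2182 tilt [-0.0117 -0.0014] F [-0.4  1.1  0.8] w 58.8 q [-0.36  0.45  0.37  1.79 -0.19  0.95  0.31]
t 13.20 pos [607.4 -12.9 134.3] yawY 0.2188 tilt [-0.0116 -0.0013] F [ 0.1 -0.3 -0.2] w 58.2 q [-0.36  0.45  0.37  1.79 -0.19  0.95  0.31]
[-3.4, 3.6, 14.3, -0.012, -0.001, 0.006, 80]
--
```

View pics/side14.png

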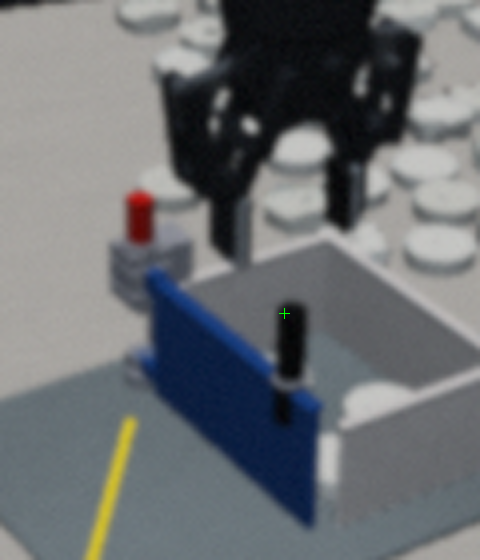

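Request:
play_rows:
  increments:
    - [-3,4,5,-0.012,0,0.005,80]
    - [0,0,5,0,0,0,80]
    - [0,0,0,0,0,0,80]

```text
clock: 13.5
tcp_pos: [0.6121, -0.0112, 0.1232]
orientation: [-1.966, -2.449, -0.005]
contact_force: [-0.0, 0.2, 0.3]
grip_width: 0.0586
```

```bash
python3 -c "
from plan import *
plan([([611.5,-15.5,68],.213,5)],80)"
```

```text
t 13.50 pos [612.1 -11.2 123.2] yawY 0.2179 tilt [0.0008 0.0032] F [-0.   0.2  0.3] w 58.6 q [-0.35  0.47  0.36  1.8  -0.2   0.91  0.32]
[-0.8, -0.3, 11.0, 0.0, -0.001, 0.001, 80]
[-0.8, -0.3, 11.0, 0.0, -0.0, 0.001, 80]
[-0.9, -0.3, 11.1, 0.0, -0.001, 0.001, 80]
[-0.8, -0.4, 11.0, 0.001, -0.0, 0.001, 80]
[-0.9, -0.3, 11.1, 0.0, -0.001, 0.001, 80]
--
```

Request:
play_rows:
  increments:
    - [-2,-0.5,11,0,-0.001,0.001,80]
    - [-1,-0.5,11,0,-0.001,0.001,80]
    - [-1,-0.3,11,0,-0.001,0.001,80]
    - [0,0,10,0,0,0,80]
    - [0,0,6,0,0,0,80]

```text
clock: 14.0
tcp_pos: [0.6118, -0.0139, 0.0702]
orientation: [1.967, 2.448, 0.003]
contact_force: [1.2, 0.2, -0.2]
grip_width: 0.0588
```

```bash
python3 -c "
from look import *
look('side15',(260,170,380,290))
plan([([611.5,-15.5,66],.213,1)],80)"
```

```text
t 14.00 pos [611.8 -13.9  70.2] yawY 0.2169 tilt [0.0019 0.0006] F [ 1.2  0.2 -0.2] w 58.8 q [-0.33  0.53  0.34  1.84 -0.23  0.81  0.34]
t 14.05 pos [611.2 -13.9  69.4] yawY 0.2170 tilt [0.0006 0.0004] F [-0.  -0.2 -0.6] w 58.5 q [-0.33  0.53  0.34  1.84 -0.23  0.81  0.34]
[-1.6, -0.1, 3.4, 0.001, -0.0, 0.004, 80]
--
```

View pics/side15.png

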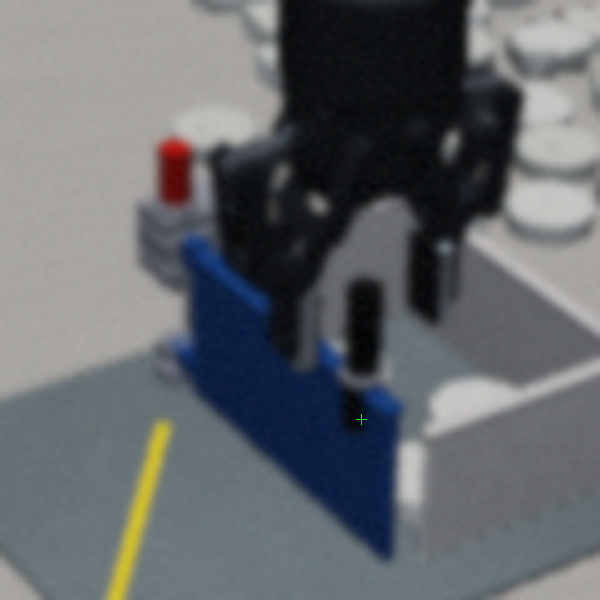

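Request:
play_rows:
  increments:
    - [-1.5,0,3,0,0,0.003,80]
    - [0,0,0,0,0,0,150]
    - [0,0,0,0,0,0,200]
    - [0,0,0,0,0,0,255]
    - [0,0,0,0,0,0,255]
  force: 60

```text
clock: 14.55
tcp_pos: [0.6125, -0.0157, 0.0665]
orientation: [1.971, 2.444, 0.002]
contact_force: [0.7, -0.7, -4.2]
grip_width: 0.0145
```

Request:
play_rows:
  increments:
    - [0,0,0,0,0,0,255]
    - [0,0,0,0,0,0,255]

```text
clock: 14.75
tcp_pos: [0.6126, -0.0157, 0.0664]
orientation: [1.97, 2.444, 0.003]
contact_force: [1.3, -0.2, -3.4]
grip_width: 0.0143
```

```bash
python3 -c "
from look import *
look('side16',(260,170,380,290))"
```

```text
t 14.75 pos [612.6 -15.7  66.4] yawY 0.2139 tilt [0.0024 0.0001] F [ 1.3 -0.2 -3.4] w 14.3 q [-0.33  0.54  0.34  1.84 -0.24  0.8   0.34]
```

View pics/side16.png

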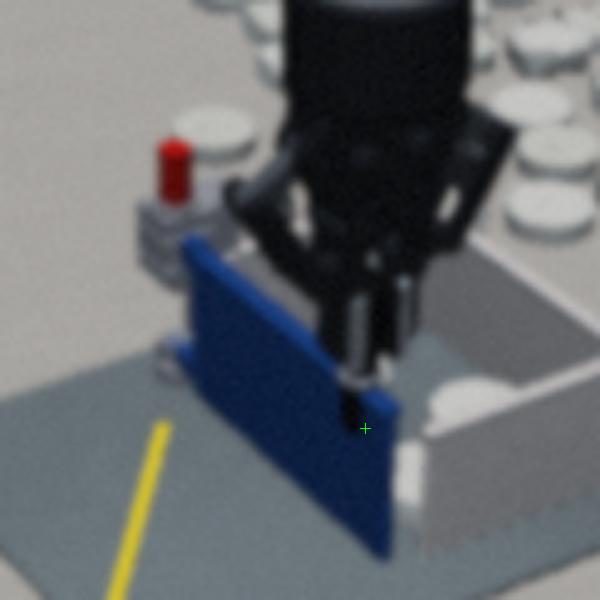

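Gripped. The TCP lies 150.6 mm from where the pin seated, matching the 150 mm grip radius, so the hinge axis in the robot frame is (580.6, 131.5) and the bin yaw is 0.214. Swinging along the arc.

```bash
cat > arc.py <<'E'
from plan import *
H=np.array([580.6,131.5]);psi=.2141;Rr=150.5
def arc(a0,a1,n,z=66.4,claw=255):
    w=[]
    for i in range(1,n+1):
        a=a0+(a1-a0)*i/n;d=np.array([-np.sin(a),-np.cos(a)]);c,s=np.cos(psi),np.sin(psi)
        w.append(([*(H+Rr*np.array([c*d[0]-s*d[1],s*d[0]+c*d[1]])),z],psi-a,1))
    plan(w,claw)
def ang():
    o,R=state();d=o["tcp_pos"][:2]*1e3-H;print("R %.1f"%np.hypot(*d),"angle deg %.2f"%np.rad2deg(psi-np.arctan2(d[0],-d[1])),"toolturn %.2f"%np.rad2deg(psi-np.arctan2(R.as_matrix()[1,1],R.as_matrix()[0,1])))
E
python3 -c "
from arc import *
ang();arc(0,np.deg2rad(15),5)"
```

```text
t 14.80 pos [612.6 -15.7  66.4] yawY 0.2139 tilt [0.0024 0.0001] F [ 1.9 -0.6 -3.1] w 14.7 q [-0.33  0.54  0.34  1.84 -0.24  0.8   0.34]
R 150.6 angle deg 0.01 toolturn 0.01
t 14.80 pos [612.6 -15.7  66.4] yawY 0.2139 tilt [0.0024 0.0001] F [ 1.9 -0.6 -3.1] w 14.7 q [-0.33  0.54  0.34  1.84 -0.24  0.8   0.34]
[0.3, -7.9, -0.0, 0.002, 0.0, 0.052, 255]
--
[0.2, -7.8, -0.0, 0.0, 0.0, 0.052, 255]
--
[0.2, -7.9, -0.0, 0.0, 0.0, 0.053, 255]
--
[0.2, -7.9, -0.0, 0.0, 0.0, 0.052, 255]
--
[0.3, -7.9, -0.0, 0.0, 0.0, 0.053, 255]
--
```

Request:
play_rows:
  increments:
    - [0.3,-8,0,0.001,0,0.052,255]
    - [0.2,-8,0,0,0,0.052,255]
    - [0.2,-8,0,0,0,0.052,255]
    - [0.2,-8,0,0,0,0.052,255]
    - [0.2,-8,0,0,0,0.052,255]

```text
clock: 15.3
tcp_pos: [0.5727, -0.0189, 0.0664]
orientation: [2.279, 2.159, 0.003]
contact_force: [2.3, 0.2, -2.8]
grip_width: 0.0143
```

```bash
python3 -c "
from arc import *
ang();arc(np.deg2rad(15),np.deg2rad(30),5)"
```

```text
t 15.30 pos [572.7 -18.9  66.4] yawY -0.0540 tilt [ 0.0028 -0.0002] F [ 2.3  0.2 -2.8] w 14.3 q [-0.39  0.49  0.41  1.94 -0.27  0.77  0.12]
R 150.6 angle deg 15.27 toolturn 15.36
t 15.30 pos [572.7 -18.9  66.4] yawY -0.0540 tilt [ 0.0028 -0.0002] F [ 2.3  0.2 -2.8] w 14.3 q [-0.39  0.49  0.41  1.94 -0.27  0.77  0.12]
[0.3, -7.2, 0.0, 0.003, -0.0, 0.046, 255]
--
[0.2, -7.8, 0.0, -0.0, -0.0, 0.052, 255]
--
[0.2, -7.9, 0.0, -0.0, 0.0, 0.053, 255]
--
[0.2, -7.9, 0.0, -0.0, 0.0, 0.052, 255]
--
[0.2, -7.9, 0.0, -0.0, 0.0, 0.053, 255]
--
```

Request:
play_rows:
  increments:
    - [0.2,-8,0,0.002,0,0.052,255]
    - [0.2,-8,0,0,0,0.052,255]
    - [0.2,-8,0,0,0,0.052,255]
    - [0.2,-8,0,0,0,0.052,255]
    - [0.2,-8,0,0,0,0.052,255]

```text
clock: 15.8
tcp_pos: [0.5323, -0.0113, 0.0664]
orientation: [2.549, 1.834, 0.002]
contact_force: [2.2, 0.7, -4.1]
grip_width: 0.0143
```

```bash
python3 -c "
from arc import *
ang();arc(np.deg2rad(30.5),np.deg2rad(40),4)"
```

```text
t 15.80 pos [532.3 -11.3  66.4] yawY -0.3238 tilt [ 0.0019 -0.0002] F [ 2.2  0.7 -4.1] w 14.3 q [-0.48  0.45  0.49  2.03 -0.31  0.73 -0.13]
R 150.8 angle deg 30.97 toolturn 30.82
t 15.80 pos [532.3 -11.3  66.4] yawY -0.3238 tilt [ 0.0019 -0.0002] F [ 2.2  0.7 -4.1] w 14.3 q [-0.48  0.45  0.49  2.03 -0.31  0.73 -0.13]
[0.4, -5.0, -0.0, 0.002, -0.0, 0.036, 255]
--
[0.1, -6.2, -0.0, -0.0, -0.0, 0.041, 255]
--
[0.2, -6.3, -0.0, -0.0, -0.0, 0.042, 255]
--
[0.1, -6.2, 0.0, -0.0, -0.0, 0.041, 255]
--
```

Request:
play_rows:
  increments:
    - [0.4,-6,0,0.002,0,0.04,255]
    - [0.1,-6,0,0,0,0.04,255]
    - [0.1,-6,0,0,0,0.04,255]
    - [0.1,-5,0,0,0,0.036,255]
    - [0,0,0,0,0,0,255]

```text
clock: 16.3
tcp_pos: [0.5097, -0.0019, 0.0664]
orientation: [2.689, 1.623, 0.001]
contact_force: [1.8, -0.5, -5.4]
grip_width: 0.0146
```

Request:
play_rows:
  increments:
    - [0,0,0,0,0,0,255]
    - [0,0,0,0,0,0,255]

```text
clock: 16.5
tcp_pos: [0.51, -0.002, 0.0664]
orientation: [2.687, 1.625, 0.001]
contact_force: [1.9, -0.5, -4.4]
grip_width: 0.0144
```

```bash
python3 -c "
from arc import *
from look import *
ang();look('side17',(230,170,390,330));look('top17',(230,160,370,300),'top')"
```

```text
t 16.50 pos [510.   -2.   66.4] yawY -0.4829 tilt [ 0.0011 -0.0007] F [ 1.9 -0.5 -4.4] w 14.4 q [-0.55  0.42  0.54  2.09 -0.32  0.71 -0.29]
R 151.0 angle deg 40.12 toolturn 39.93
t 16.50 pos [510.   -2.   66.4] yawY -0.4829 tilt [ 0.0011 -0.0007] F [ 1.9 -0.5 -4.4] w 14.4 q [-0.55  0.42  0.54  2.09 -0.32  0.71 -0.29]
t 16.55 pos [510.   -2.   66.4] yawY -0.4830 tilt [ 0.001  -0.0007] F [ 1.  -0.6 -4.8] w 14.2 q [-0.55  0.42  0.54  2.09 -0.32  0.71 -0.29]
```

View pics/side17.png

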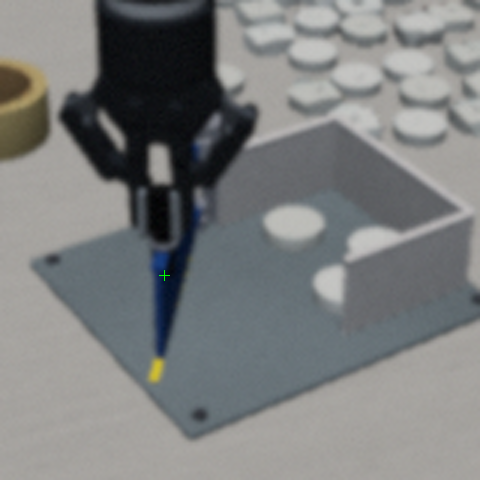

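View pics/top17.png

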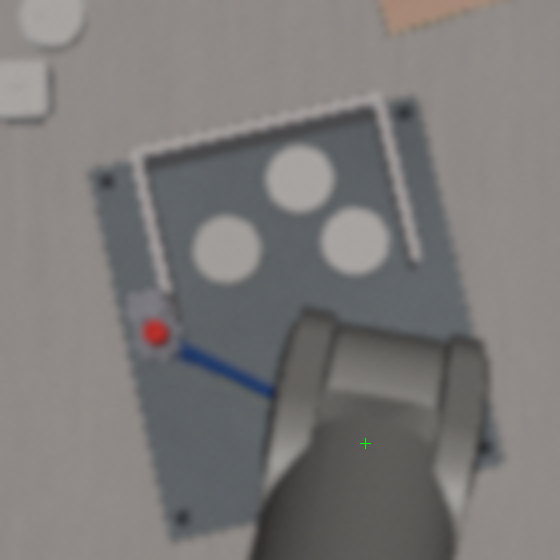

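The gate stands over the yellow line (side view: its lower free corner meets the rest of the line at (158,362)). The pin's red head is over the hinge at top view (155,333), and the three caps have not moved. The reading is a steady 40.1°, so I hand in.

```bash
python3 -c "
from arc import *
from bench import r
ang();print(r.hand_in())"
```

```text
t 16.60 pos [510.   -2.   66.4] yawY -0.4833 tilt [ 0.0011 -0.0006] F [ 1.2 -1.  -4. ] w 14.5 q [-0.55  0.42  0.54  2.09 -0.32  0.71 -0.29]
R 151.0 angle deg 40.12 toolturn 39.96
the job is handed in; nothing more can be done
None
```

I took the pin from its block, pushed it down through the hinge until its collar seated, and let go. Only then did I grip the gate's black grip and swing the gate to 40 degrees. I handed in at 16.6 s, still holding it there.

**Last checks:**
- **Pin:** the force rose to about 23 N at the height where I expected the collar to seat. After release the picture showed the collar flush on the top lug. The last top view shows the red head still over the hinge.
- **Gate:** the arm's position gives 40.1 degrees, steady, and the side view shows the gate over the yellow line.
- **Bystanders:** the three caps look undisturbed in the last views. The tape roll looks unmoved in the views that show it. I did not re-check the marker pen after the first picture, but the arm never went near it.

**Disagreements:**
- **Fingertip height:** the cameras showed the fingertips about 36 mm behind the reported TCP, although the text puts the TCP at the very end of the fingers. I worked from the camera height, and both grasps and the seating height agreed with it.
- **Camera offset:** the two cameras differ by about 3 mm in x and in y, so I used their mean.
- **Grip width:** on both 16 mm grips the reported opening was about 14 mm.

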